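Put the mixed-up parts back in their own base shells

ROBOT

A 6-joint arm with a two-finger parallel gripper is mounted at the origin on the work surface. World frame = base frame: x ahead of the robot, y to its left, z up, the work surface at z = 0. Lengths are in mm, angles in degrees, forces in N, time in s.
With the tool pointing down it reaches from about 325 to 850 mm from the base axis. Payload 4.4 kg.
Tool frame: the origin (TCP) lies at the very end of the fingers, on their centre line; the grasp point (between the pads) lies 19 mm behind it; z points along the fingers, y is the line along which they close (so a half turn about z gives the same grasp; the last joint's range is limited). The gripper opens to 94 mm and grips with 3 to 60 N. Pads are 16 mm wide; open, the fingers measure 119 mm over their backs; the gripper's body (75 mm by 177 mm) begins 78 mm behind the grasp point.
Start: joints at [-85.399, 11.837, 88.321, -0, 79.842, -8.623], TCP at [131.522, -559.758, 205.447] pointing down, gripper open.
Joint ranges: [-156.59, 156.59], [-49.26, 127.26], [12.9, 141.05], [-63.56, 243.56], [4.71, 150.69], [-161.64, 161.64]. Speed limits (degrees/s): [159.86, 159.86, 180, 180, 180, 180].

INTERFACE

Orientations are given as a 3x3 rotation matrix whose columns are the frame's x, y, z axes.
In Python, from plant import bot gives the robot as it stands. The module is installed in compiled form; this text tells all that it offers.
- The arm moves only by the tool step_arm, never from a script. Its argument "commands" is a list of rows, each a list of 2 entries, a list of its own where there are three numbers: the shift along the tool's x, y, z in units of 0.25 m (1.0 is 0.25 m), then the turn, a rotation vector about the tool's x, y, z in units of pi rad (1.0 is pi rad). In form: [[[x, y, z], [wx, wy, wz]], ...]. A call has 1 to 5 rows; each row is the pose to reach, as a shift and turn from the pose commanded when the call began, along the tool's axes at that moment, turning the shorter way round; what a row does not reach only later rows make up. A row lasts 1/12 s, in which the tool goes at most 41.7 mm and 7.16 degrees, less where a joint would pass 70% of its speed; a pose out of reach is approached as far as the arm can. A call with a number of a shift or a turn outside -1 to 1 is refused whole. A call with a gripper value outside its range is refused whole. "claw" is the gripper's target within -1 to 1 (fully open at 1, half-way at 0, shut at -1), set as the call begins (left out, the last holds). The fingers move at their own pace and stop on an object; "squeeze" is the grip in N (left out, the last holds). Time passes only in rows, so rows that repeat a pose let the fingers close. It gives the time, the measured TCP pose, the force, the opening and the grip force at its end, in the units of the state.
- bot.observe(): the state, without advancing time (a new reading comes with each control period).
- bot.get_image(name): name is "side" or "top" or "wrist"; returns the picture (480x640x3 uint8, red, green, blue); there is no depth.
- bot.camera_model(name): a dict with "fx", "fy", "cx", "cy" (pixels), "dist_coeffs" ([k1, k2, p1, p2, k3] as OpenCV has them; the pictures are not rectified), "R" (3x3) and "t" (3): a world point X has camera coordinates R X + t. Camera axes: x right, y down, z forward; pixel columns grow to the right and rows downward; lengths in mm; the calibration is good to about 2 mm. A picture is of the moment at which its call begins: read the wrist's pose just before it. camera_model takes no time and is no camera call; for the wrist camera it gives the pose at the moment of the call.
- bot.close_job(): hands the job in; it is judged then, once.
The state is a dict: "time_s": time; "joints": joint angles; "joint_velocities": joint speeds; "effort": joint torques, N m; "tool_pos": TCP position; "eef_rot": TCP orientation; "ft_force": force on the tool from outside, world axes, zero at the start; "ft_torque": the same for the moment, N m; "opening": finger opening in mm; "finger_force": force on a finger pad.
Only numpy, scipy, OpenCV 4.12 (cv2) and the standard library are available. Lean on these libraries where they do the work, as an engineer would, in place of code of your own. Each camera call takes 0.05 s, during which the arm holds its last target. There are 200 camera calls.

TASK

The four parts on the repair bench stand in the wrong instrument shells: put each upright in the middle of its own white shell - the motor in the wide round one, the transformer block in the square one, the heat sink in the oblong one, the slim capacitor in the small round one - with the transformer and the heat sink squared up with the sides of their shells (the heat sink lengthwise). Every shell is taken at the start, so use the empty cork pad to park a part on the way. Set the parts down without dropping or tipping them, and leave the little jar standing where it is.

Things in the scene. Friction and masses are not known exactly. Their poses are not given: they have to be found in the camera images.
- motor: wide round steel motor, a cylinder 60 mm in diameter and 50 mm high, with a thin shaft (6 mm) standing 12 mm above the middle of its top. About 0.25 to 0.5 kg. Loose. Origin: centre of its underside, z up along its height. Belongs in the wide round shell.
- transformer: square transformer block, 56 x 56 mm, 50 mm high: dark laminated core, copper winding on top. About 0.35 to 0.7 kg. Loose. Origin: centre of its underside, z up along its height. x and y along its sides. Belongs in the square shell.
- heat_sink: oblong finned aluminium heat sink, 90 mm long (x) by 40 mm wide (y), 45 mm high, fins up and running along x; grip it across its width (y). About 0.18 to 0.35 kg. Loose. Origin: centre of its underside, z up along its height. Belongs in the oblong shell.
- capacitor: slim round capacitor can, aluminium with black top, 35 mm in diameter, 55 mm high, standing upright. About 0.06 to 0.11 kg. Loose. Origin: centre of its underside, z up along its height. Belongs in the small round shell.
- wide_round_shell: wide round white plastic base shell of an instrument, a shallow dish 134 mm outside diameter, 126 mm inside. Fixed to the bench; floor 4 mm thick, rim 4 mm thick whose top is 12 mm above the bench; a thin dark seat (flat, no height) marks the middle of the floor. Origin: centre of its underside, on the bench, z up.
- square_shell: square white plastic base shell, 108 x 108 mm outside, 100 x 100 mm inside. Fixed to the bench; floor 4 mm thick, rim 4 mm thick whose top is 12 mm above the bench; a thin dark seat (flat, no height) marks the middle of the floor. Origin: centre of its underside, on the bench, z up. x and y along its sides.
- oblong_shell: oblong white plastic base shell, 128 mm (x) by 74 mm (y) outside, 120 x 66 mm inside. Fixed to the bench; floor 4 mm thick, rim 4 mm thick whose top is 12 mm above the bench; a thin dark seat (flat, no height) marks the middle of the floor. Origin: centre of its underside, on the bench, z up.
- small_round_shell: small round white plastic base shell, a shallow dish 94 mm outside diameter, 86 mm inside. Fixed to the bench; floor 4 mm thick, rim 4 mm thick whose top is 12 mm above the bench; a thin dark seat (flat, no height) marks the middle of the floor. Origin: centre of its underside, on the bench, z up.
- pad: flat square cork pad, 110 x 110 mm, 3 mm thick, fixed to the bench, empty at the start: a free spot to park a part. Origin: centre of its underside, on the bench.
- flux_jar: small closed jar, 48 mm in diameter, 45 mm high, standing loose near the work. Origin: centre of its underside. Not part of the job. A loose screwdriver and a wrench, not listed, lie flat beside the work too.
Not all that is in view belongs to the job. Leave any blue look-alike of the motor alone.

How it is judged (in metres and radians):
At the end, for the whole second after the job is handed in: Each part stands upright (0.1 rad) and still on the floor of its own shell (origin under 9 mm above the bench), centre within 12 mm of the shell's; heat sink lengthwise within 15 degrees of the oblong shell, transformer within 15 degrees of the square shell's sides (any quarter turn) (horizontal distance between motor and wide_round_shell below 0.012 m and z of motor in the frame of wide_round_shell below 0.009 m and angle between each of motor, transformer, heat_sink, capacitor's own z axis and vertical below 0.1 rad and linear speed of each of motor, transformer, heat_sink, capacitor below 0.02 m/s and horizontal distance between transformer and square_shell below 0.012 m and z of transformer in the frame of square_shell below 0.009 m and horizontal distance between heat_sink and oblong_shell below 0.012 m and z of heat_sink in the frame of oblong_shell below 0.009 m and horizontal distance between capacitor and small_round_shell below 0.012 m and z of capacitor in the frame of small_round_shell below 0.009 m and angle between the x axis of heat_sink and the x axis of oblong_shell, either way round below 0.26 rad and (angle between the x axis of transformer and the x axis of square_shell, either way round below 0.26 rad or angle between the x axis of transformer and the y axis of square_shell, either way round below 0.26 rad)); the robot touches nothing.
It fails at once if a part is dropped or thrown (faster than 0.5 m/s with no finger on it) ((linear speed of motor above 0.5 m/s and contact force between the fingers and motor below 0.05 N) or (linear speed of transformer above 0.5 m/s and contact force between the fingers and transformer below 0.05 N) or (linear speed of heat_sink above 0.5 m/s and contact force between the fingers and heat_sink below 0.05 N) or (linear speed of capacitor above 0.5 m/s and contact force between the fingers and capacitor below 0.05 N)).
It fails at once if a part is tipped over (more than 45 degrees) (angle between any of motor, transformer, heat_sink, capacitor's own z axis and vertical above 0.785 rad).
It fails at once if the jar is moved more than 30 mm (distance of flux_jar from where it was at the start of the episode above 0.03 m).
It also fails if it takes over 144 s, if anything falls off the work surface, if the arm or the gripper's body presses on something with over 40 N, if the wrist force passes 120 N, or if a joint passes its speed limit or range.

## Working session

There is one attempt and no reset: what is moved stays moved. The work goes in short steps, Python scripts to look and compute and a tool call to move; the robot and the scene stay as the last step left them, time stands still between calls to the robot, and variables do not carry over. Pictures are saved under pics/ and viewed, at most 14 in all, crops included, and the job is handed in when it is done.

Besides the shell and the picture viewer there is one more tool, called after "Request:" as a command line: name --argument value ..., lists and objects as JSON in quotes. step_arm: Moves the arm, as the interface text tells. Shifts and turns lie within -1 to 1; 1 stands for 0.25 m of shift or pi rad of turn. Its arguments: {"type":"object","properties":{"commands":{"type":"array","items":{"type":"array"}},"claw":{"type":"number"},"squeeze":{"type":"number"}},"required":["commands"]}

```bash
mkdir -p pics; python3 - <<'E'
from plant import bot
import cv2
for n in("top","side"):
    cv2.imwrite(f"pics/{n}0.png",bot.get_image(n)[:,:,::-1])
    c=bot.camera_model(n);print({k:(v if not hasattr(v,'tolist') else v.tolist()) for k,v in c.items()})
s=bot.observe();print(s["tool_pos"],s["eef_rot"],s["time_s"],s["opening"])
E
```

```text
{'fx': 553.8436184921605, 'fy': 553.8436184921605, 'cx': 320.4148226101256, 'cy': 236.12127637723142, 'dist_coeffs': [-0.029908820663511367, 0.0, 0.0, 0.0, 0.0], 'R': [[-0.012057416014698234, -0.999555397131275, -0.02726952116902615], [-0.9862670764173038, 0.016380695579524263, -0.16434392835634443], [0.16471755429920884, 0.02491346780499296, -0.9860260881070118]], 't': [69.29774674092435, 581.1407072576127, 996.84185643786]}
{'fx': 537.8959004422053, 'fy': 537.8959004422053, 'cx': 319.25884342589865, 'cy': 242.790905928194, 'dist_coeffs': [-0.16420427349994451, 0.0, 0.0, 0.0, 0.0], 'R': [[-0.9792771336982248, -0.2023488246212419, 0.008440887997801221], [-0.1639278193290891, 0.7674839952976492, -0.6197547797411231], [0.11892840478960046, -0.6082953806633423, -0.784750128638308]], 't': [579.4663257568665, 68.55730933249737, 972.4471005763393]}
[ 131.44717227 -559.0524103   204.41609508] [[ 9.73482748e-01  2.28760385e-01 -1.62570529e-04]
 [ 2.28760247e-01 -9.73480739e-01  1.99984654e-03]
 [ 2.99226387e-04 -1.98400578e-03 -9.99997987e-01]] 0.1 93.93244884977722
```

View pics/top0.png

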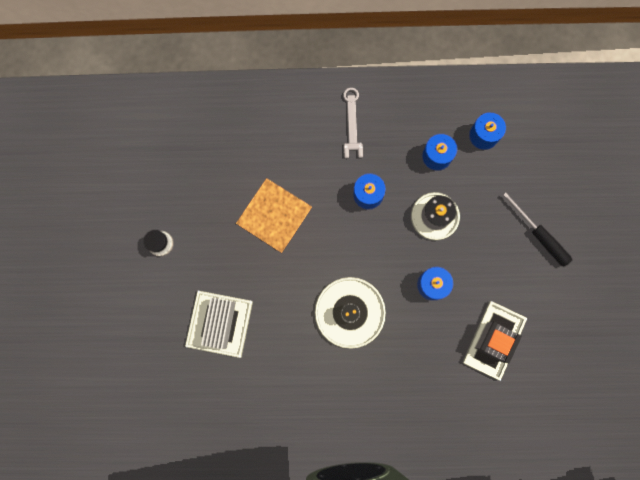

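View pics/side0.png

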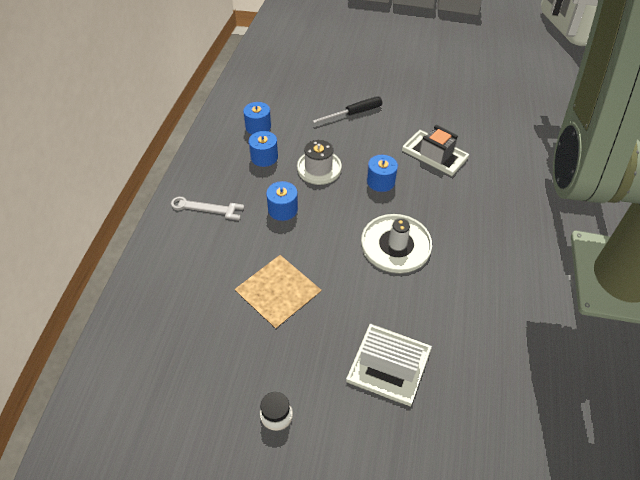

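Motor is the steel one at top (441,211). The look-alikes are blue, at (369,190), (440,152), (489,130) and (436,283), so I leave those. The capacitor is in the wide shell (350,312), the heat sink in the square shell (219,323), and the transformer in the oblong shell (497,341). The pad is at (274,215) and the jar at (158,242). Next I measure and check in a crop.

```bash
cat >h.py <<'E'
import numpy as np,cv2
from plant import bot
def cast(n,px,z,c=None):
    c=c or bot.camera_model(n);K=np.array([[c["fx"],0,c["cx"]],[0,c["fy"],c["cy"]],[0,0,1]])
    u=cv2.undistortPoints(np.float64(px).reshape(-1,1,2),K,np.array(c["dist_coeffs"])).reshape(-1,2)
    R=np.array(c["R"]);t=np.array(c["t"]);d=np.c_[u,np.ones(len(u))]@R;o=-R.T@t
    return (o+d*((z-o[2])/d[:,2:]))[:,:2]
def circ(p):
    A=np.c_[p,np.ones(len(p))];s=np.linalg.lstsq(A,(p**2).sum(1),rcond=None)[0]
    return s[:2]/2,np.sqrt(s[2]+(s[:2]**2).sum()/4)
def rect(p):
    (c,s,a)=cv2.minAreaRect(np.float32(p))
    if s[0]<s[1]: s=s[::-1];a+=90
    return np.round(c,1),np.round(s,1),round((a+90)%180-90,1)
def move(x,y,z,yaw=None):
    "shift & turn for the tool axis y to point along yaw deg (mod 180) "
    s=bot.observe();R=np.array(s["eef_rot"]);d=R.T@(np.array([x,y,z])-s["tool_pos"])
    cur=np.degrees(np.arctan2(R[1,1],R[0,1]));w=0
    if yaw is not None: w=(yaw-cur+90)%180-90
    print("shift",np.round(d/250,3),"turn z",round(-w/180,4),"| mm",np.round(d,1),"deg",round(w,1),"j6",round(s["joints"][5],1),"t",s["time_s"])
E
python3 - <<'E'
from h import *
im=cv2.imread("pics/top0.png");hsv=cv2.cvtColor(im,cv2.COLOR_BGR2HSV)
w=((hsv[...,2]>185)&(hsv[...,1]<60)).astype(np.uint8)
co=((hsv[...,0]>8)&(hsv[...,0]<25)&(hsv[...,1]>120)&(hsv[...,2]>120)).astype(np.uint8)
co=cv2.morphologyEx(co,cv2.MORPH_CLOSE,np.ones((5,5)))
for name,m,b,z in [("wide",w,(305,270,395,355),12),("square",w,(180,285,260,365),12),("oblong",w,(455,295,535,385),12),("small",w,(405,185,467,245),12),("pad",co,(230,172,318,258),3)]:
    x0,y0,x1,y1=b;mm=np.zeros_like(m);mm[y0:y1,x0:x1]=m[y0:y1,x0:x1]
    p=cv2.findNonZero(mm).reshape(-1,2);h=cv2.convexHull(p).reshape(-1,2);q=cast("top",h,z)
    print(name,len(p),"circ",circ(q),"rect",rect(q))
o=cv2.resize(im[180:390,180:540],None,fx=2.2,fy=2.2,interpolation=cv2.INTER_CUBIC);cv2.imwrite("pics/crop0.png",o)
E
```

```text
wide 2686 circ (array([440.29452345,   7.09549088]), np.float64(66.79403710578224)) rect (array([441. ,   6.3]), array([132.8, 131.8]), -0.7)
square 1958 circ (array([419.29460861, 259.41600363]), np.float64(70.67972018081971)) rect (array([421.8, 259.2]), array([109.4, 109. ]), 78.5)
oblong 870 circ (array([ 384.25982523, -264.97194891]), np.float64(68.93772309476039)) rect (array([ 384.1, -265.8]), array([128.9,  75.5]), -26.8)
small 498 circ (array([ 625.3191235 , -164.05873794]), np.float64(46.630199485393064)) rect (array([ 625.9, -169.2]), array([93.3, 83.3]), 5.6)
pad 3019 circ (array([634.22372926, 154.61145072]), np.float64(71.02546414160167)) rect (array([634.5, 155. ]), array([110.7, 110.7]), 56.3)
```

View pics/crop0.png

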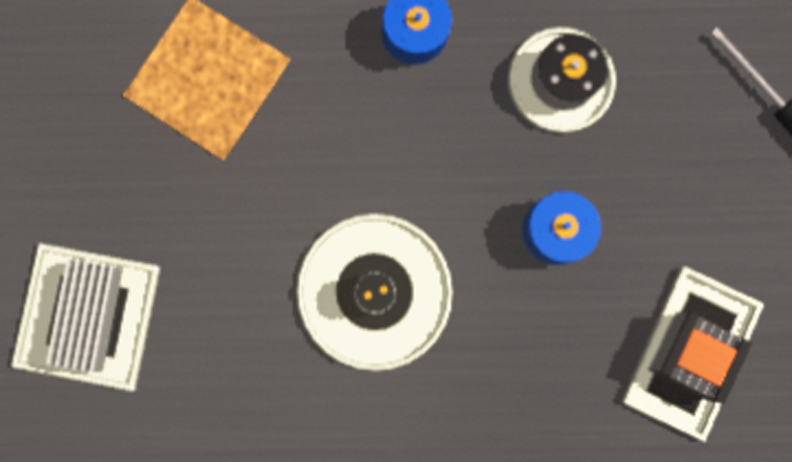

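Crop shows the capacitor with dots near (376,292), the grey motor's shaft at (574,66), the heat sink around (85,315) with near-vertical fins, and the transformer winding at (708,357). Shell sizes match the given ones.

```bash
python3 - <<'E'
from h import *
T=lambda p,z:cast("top",[[180+p[0]/2.2,180+p[1]/2.2]],z)[0].round(1)
print("cap",T((376,292),59),cast("side",[[401,222]],59),"motor",T((574,66),60),cast("side",[[318,149]],60))
print("sink",T((85,315),49),"fin dir",T((120,264),49)-T((103,370),49),"side",cast("side",[[393,352]],49));print("trafo",T((708,357),54),cast("side",[[440,138]],54))
print("jar",cast("top",[[156,240]],45)); print("blue",cast("top",[[369,189],[440,150],[489,128],[436,283]],60))
s=bot.observe();print(s["tool_pos"])
c=bot.camera_model("wrist");R=np.array(c["R"]);print("wristcam pos",-R.T@np.array(c["t"]),R.round(2).tolist(),c["fx"])
move(440,7,200); move(440,7,200,90)
E
```

```text
cap [437.6   6.7] [[439.47373873   2.79313004]] motor [ 626.1 -165.8] [[ 627.32522702 -157.034182  ]]
sink [421.7 251.5] fin dir [ 88.1 -13.2] side [[421.51948116 260.85576958]]
trafo [ 380.7 -265.7] [[ 381.83630473 -255.60266229]]
jar [[580.45017673 375.98915787]]
blue [[ 669.06502248  -32.31490999]
 [ 743.24033396 -169.84418093]
 [ 785.55046169 -265.996828  ]
 [ 489.53313828 -150.36731928]]
[ 131.44717227 -559.0524103   204.41609508]
wristcam pos [ 199.5580717  -544.0836833   384.16537543] [[0.23, -0.97, -0.0], [-0.94, -0.22, 0.24], [-0.24, -0.05, -0.97]] 376.9119360089377
shift [ 1.719 -1.922  0.022] turn z 0.0 | mm [ 429.9 -480.4    5.5] deg 0 j6 -8.6 t 0.1
shift [ 1.719 -1.922  0.022] turn z 0.0735 | mm [ 429.9 -480.4    5.5] deg -13.2 j6 -8.6 t 0.1
```

Request:
step_arm --commands '[[[0.43,-0.48,0],[0,0,0]],[[0.43,-0.48,0],[0,0,0]],[[0.43,-0.48,0],[0,0,0]],[[0.43,-0.48,0],[0,0,0]]]'

```text
time_s: 0.43
tool_pos: [209.2, -415.7, 204.5]
eef_rot: [[0.974, 0.228, -0.0], [0.228, -0.974, 0.002], [0.0, -0.002, -1.0]]
ft_force: [0.5, -0.6, 0.1]
opening: 94.2
finger_force: 0.0
```

Request:
step_arm --commands '[[[0.43,-0.48,0],[0,0,0]],[[0.43,-0.48,0],[0,0,0]],[[0.43,-0.48,0],[0,0,0]],[[0.43,-0.48,0],[0,0,0]]]'

```text
time_s: 0.77
tool_pos: [286.3, -274.3, 205.0]
eef_rot: [[0.974, 0.229, -0.0], [0.229, -0.974, 0.001], [0.0, -0.001, -1.0]]
ft_force: [-0.4, -0.5, -0.1]
opening: 94.0
finger_force: 0.0
```

Request:
step_arm --commands '[[[0.43,-0.48,0],[0,0,0]],[[0.43,-0.48,0],[0,0,0]],[[0.43,-0.48,0],[0,0,0]],[[0.43,-0.48,0],[0,0,0]]]'

```text
time_s: 1.1
tool_pos: [363.4, -133.0, 205.3]
eef_rot: [[0.973, 0.229, 0.0], [0.229, -0.973, 0.0], [0.0, -0.0, -1.0]]
ft_force: [0.5, -0.9, 0.2]
opening: 94.6
finger_force: 0.0
```

Request:
step_arm --commands '[[[0.43,-0.48,0],[0,0,0]],[[0.43,-0.48,0],[0,0,0]],[[0.43,-0.48,0],[0,0,0]],[[0.43,-0.48,0],[0,0,0]],[[0.43,-0.48,0],[0,0,0]]]'

```text
time_s: 1.52
tool_pos: [441.9, 11.2, 205.3]
eef_rot: [[0.972, 0.236, 0.001], [0.236, -0.972, 0.003], [0.001, -0.002, -1.0]]
ft_force: [-0.2, -1.3, 0.4]
opening: 93.4
finger_force: 0.0
```

```bash
python3 - <<'E'
from h import *
c=bot.camera_model("wrist");im=bot.get_image("wrist")[:,:,::-1];cv2.imwrite("pics/w1.png",im)
import pickle;pickle.dump(c,open("w1.pkl","wb"))
move(438,6,150);move(438,6,150,90);print(bot.observe()["tool_pos"],bot.observe()["joints"])
E
```

```text
shift [-0.013  0.008  0.22 ] turn z 0.0 | mm [-3.2  2.  55. ] deg 0 j6 66.2 t 1.5667
shift [-0.013  0.008  0.22 ] turn z 0.0755 | mm [-3.2  2.  55. ] deg -13.6 j6 66.2 t 1.5667
[440.66913963   8.62168297 205.02573162] [-1.01698454e+01 -4.95640813e+00  1.06130997e+02  1.60117643e-02
  7.88853056e+01  6.62370308e+01]
```

View pics/w1.png

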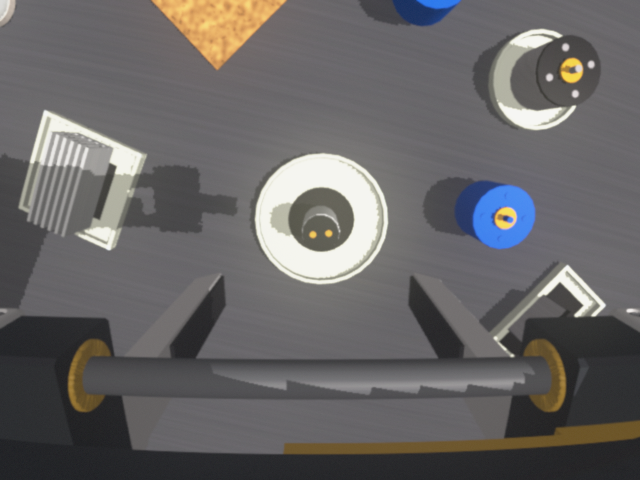

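The wrist view shows the capacitor's dots around (320,234), inside the shell at (321,218). The motor's orange hub is at (571,69), and the heat sink top is near (65,185).

```bash
python3 - <<'E'
from h import *
import pickle
c=pickle.load(open("w1.pkl","rb"));im=cv2.imread("pics/w1.png");hsv=cv2.cvtColor(im,cv2.COLOR_BGR2HSV)
C=lambda p,z:cast("wrist",p,z,c).round(1)
print("cap",C([[320.5,233.5]],59),"motor",C([[571,69]],57))
w=((hsv[...,2]>185)&(hsv[...,1]<60)).astype(np.uint8)
for n,b in [("wide",(245,145,395,290)),("small",(480,20,600,140)),("square",(15,100,155,260))]:
    x0,y0,x1,y1=b;m=np.zeros_like(w);m[y0:y1,x0:x1]=w[y0:y1,x0:x1]
    q=cast("wrist",cv2.convexHull(cv2.findNonZero(m)).reshape(-1,2),12,c);print(n,circ(q),rect(q))
move(439,6,25,103.5)
E
```

```text
cap [[437.9   6.4]] motor [[ 627.7 -166.9]]
wide (array([440.33837651,   5.93068973]), np.float64(66.85547067831645)) (array([440.2,   5.9]), array([133.3, 133.3]), -58.3)
small (array([ 626.54066039, -167.93952478]), np.float64(47.95718450720758)) (array([ 624.8, -167.1]), array([93.2, 88. ]), -6.5)
square (array([426.47781847, 249.37909629]), np.float64(67.26802645384592)) (array([422. , 256.8]), array([112.9, 109.2]), 78.2)
shift [-0.008  0.009  0.72 ] turn z 0.0005 | mm [ -2.1   2.3 180. ] deg -0.1 j6 66.2 t 1.5667
```

Request:
step_arm --commands '[[[-0.009,0.008,0.1],[0,0,0]],[[-0.009,0.008,0.25],[0,0,0]],[[-0.009,0.008,0.4],[0,0,0]],[[-0.009,0.008,0.56],[0,0,0]],[[-0.009,0.008,0.6],[0,0,0]]]'

```text
time_s: 1.98
tool_pos: [432.2, 3.3, 49.8]
eef_rot: [[0.974, 0.227, -0.012], [0.227, -0.974, 0.002], [-0.012, -0.005, -1.0]]
ft_force: [-0.9, 1.2, -0.3]
opening: 94.2
finger_force: 0.0
```

Request:
step_arm --commands '[[[0,0,0.06],[0,0,0]],[[0,0,0.12],[0,0,0]],[[0,0,0.12],[0,0,0]],[[0,0,0.12],[0,0,0]],[[0,0,0.12],[0,0,0]]]'

```text
time_s: 2.4
tool_pos: [439.6, 2.7, 26.8]
eef_rot: [[0.974, 0.228, 0.002], [0.228, -0.974, -0.0], [0.002, 0.001, -1.0]]
ft_force: [-0.6, -0.4, 0.3]
opening: 94.0
finger_force: 0.0
```

Request:
step_arm --commands '[[[0,0,0],[0,0,0]],[[0,0,0],[0,0,0]],[[0,0,0],[0,0,0]],[[0,0,0],[0,0,0]],[[0,0,0],[0,0,0]]]' --claw -1 --squeeze 15

```text
time_s: 2.82
tool_pos: [438.8, 3.4, 25.8]
eef_rot: [[0.973, 0.229, 0.001], [0.229, -0.973, -0.0], [0.001, 0.0, -1.0]]
ft_force: [-0.3, 0.1, 0.6]
opening: 64.4
finger_force: 0.0
```

Request:
step_arm --commands '[[[0,0,0],[0,0,0]],[[0,0,0],[0,0,0]],[[0,0,0],[0,0,0]],[[0,0,0],[0,0,0]],[[0,0,0],[0,0,0]]]'

```text
time_s: 3.23
tool_pos: [438.5, 3.6, 25.4]
eef_rot: [[0.973, 0.229, -0.0], [0.229, -0.973, 0.0], [-0.0, -0.0, -1.0]]
ft_force: [0.3, 0.6, 0.9]
opening: 34.8
finger_force: 15.0
```

```bash
python3 - <<'E'
from h import *
s=bot.observe();print(s["tool_pos"],s["opening"],s["finger_force"])
move(634,155,90)
E
```

```text
[438.47686985   3.57261787  25.38522422] 34.779199086946946 15.000067949295044
shift [ 0.9   -0.411 -0.258] turn z 0.0 | mm [ 225.  -102.7  -64.6] deg 0 j6 65.9 t 3.2333
```

Request:
step_arm --commands '[[[0,0,-0.1],[0,0,0]],[[0,0,-0.22],[0,0,0]],[[0.1,-0.046,-0.26],[0,0,0]],[[0.23,-0.105,-0.26],[0,0,0]],[[0.37,-0.17,-0.26],[0,0,0]]]'

```text
time_s: 3.65
tool_pos: [520.3, 66.1, 91.8]
eef_rot: [[0.974, 0.227, 0.003], [0.227, -0.974, -0.001], [0.002, 0.001, -1.0]]
ft_force: [0.5, -0.2, 0.0]
opening: 34.7
finger_force: 15.0
```

Request:
step_arm --commands '[[[0.14,-0.063,0],[0,0,0]],[[0.28,-0.127,0],[0,0,0]],[[0.42,-0.19,0],[0,0,0]],[[0.5,-0.226,0],[0,0,0]],[[0.53,-0.241,0],[0,0,0]]]'

```text
time_s: 4.07
tool_pos: [636.4, 157.1, 89.9]
eef_rot: [[0.973, 0.231, 0.001], [0.231, -0.973, 0.001], [0.002, -0.0, -1.0]]
ft_force: [-0.3, -0.4, -0.7]
opening: 34.8
finger_force: 15.0
```

Request:
step_arm --commands '[[[0,0,0],[0,0,0]],[[0,0,0.06],[0,0,0]],[[0,0,0.14],[0,0,0]],[[0,0,0.2],[0,0,0]],[[0,0,0.24],[0,0,0]]]'

```text
time_s: 4.48
tool_pos: [631.0, 153.4, 28.1]
eef_rot: [[0.974, 0.228, -0.005], [0.228, -0.974, -0.001], [-0.005, -0.0, -1.0]]
ft_force: [0.1, -1.3, -0.8]
opening: 34.5
finger_force: 15.0
```

Request:
step_arm --commands '[[[0,0,0],[0,0,0]],[[0,0,0],[0,0,0]],[[0,0,0],[0,0,0]]]'

```text
time_s: 4.73
tool_pos: [634.6, 154.5, 31.6]
eef_rot: [[0.974, 0.228, 0.001], [0.228, -0.974, 0.0], [0.001, 0.0, -1.0]]
ft_force: [0.1, -0.2, -0.4]
opening: 34.5
finger_force: 15.0
```

```bash
python3 - <<'E'
from h import *
s=bot.observe();print(s["tool_pos"],s["opening"],s["finger_force"],s["ft_force"])
move(634,155,24.8)
E
```

```text
[634.61792103 154.50583902  31.55430087] 34.487791299053065 14.999869912862778 [ 0.14550858 -0.2170127  -0.42664337]
shift [-0.002 -0.002  0.027] turn z 0.0 | mm [-0.5 -0.6  6.8] deg 0 j6 82.9 t 4.7333
```

Request:
step_arm --commands '[[[0,0,0.013],[0,0,0]],[[0,0,0.026],[0,0,0]],[[0,0,0.026],[0,0,0]],[[0,0,0.026],[0,0,0]],[[0,0,0.026],[0,0,0]]]'

```text
time_s: 5.15
tool_pos: [634.7, 154.9, 24.5]
eef_rot: [[0.973, 0.229, 0.001], [0.229, -0.973, -0.0], [0.001, 0.0, -1.0]]
ft_force: [-0.0, 0.2, 1.4]
opening: 34.8
finger_force: 15.0
```

Request:
step_arm --commands '[[[0,0,0],[0,0,0]],[[0,0,0],[0,0,0]],[[0,0,0],[0,0,0]],[[0,0,0],[0,0,0]],[[0,0,0],[0,0,0]]]' --claw 1

```text
time_s: 5.57
tool_pos: [634.0, 154.9, 23.8]
eef_rot: [[0.973, 0.229, -0.0], [0.229, -0.973, -0.0], [-0.0, -0.0, -1.0]]
ft_force: [-0.1, 0.3, 0.2]
opening: 64.4
finger_force: 0.0
```

Request:
step_arm --commands '[[[0,0,0],[0,0,0]],[[0,0,-0.1],[0,0,0]],[[0,0,-0.26],[0,0,0]],[[0,0,-0.42],[0,0,0]],[[0,0,-0.5],[0,0,0]]]'

```text
time_s: 5.98
tool_pos: [636.8, 155.2, 154.6]
eef_rot: [[0.973, 0.229, 0.008], [0.229, -0.973, 0.001], [0.008, 0.001, -1.0]]
ft_force: [2.0, 0.0, 0.4]
opening: 93.2
finger_force: 0.0
```

```bash
python3 - <<'E'
from h import *
s=bot.observe();print(s["tool_pos"],s["opening"],s["ft_force"])
move(627,-166.5,150)
E
```

```text
[636.83272643 155.24586259 154.62364049] 93.20284273731882 [1.98714489 0.04254023 0.43153012]
shift [-0.333  1.244  0.017] turn z 0.0 | mm [-83.2 311.    4.3] deg 0 j6 82.9 t 5.9833
```

Request:
step_arm --commands '[[[-0.04,0.155,0],[0,0,0]],[[-0.08,0.31,0],[0,0,0]],[[-0.12,0.465,0],[0,0,0]],[[-0.16,0.62,0],[0,0,0]]]'

```text
time_s: 6.32
tool_pos: [630.4, -6.3, 149.4]
eef_rot: [[0.973, 0.23, 0.001], [0.23, -0.973, -0.0], [0.001, 0.0, -1.0]]
ft_force: [1.1, 0.7, -0.3]
opening: 94.1
finger_force: 0.0
```

Request:
step_arm --commands '[[[-0.04,0.155,0],[0,0,0]],[[-0.08,0.31,0],[0,0,0]],[[-0.13,0.5,0],[0,0,0]],[[-0.162,0.622,0],[0,0,0]],[[-0.162,0.622,0],[0,0,0]]]'

```text
time_s: 6.73
tool_pos: [626.2, -173.7, 149.2]
eef_rot: [[0.975, 0.221, 0.001], [0.221, -0.975, -0.004], [-0.0, 0.004, -1.0]]
ft_force: [0.2, 1.0, -0.1]
opening: 94.3
finger_force: 0.0
```

Request:
step_arm --commands '[[[0,0,0],[0,0,0]],[[0,0,0],[0,0,0]],[[0,0,0],[0,0,0]]]'

```text
time_s: 6.98
tool_pos: [626.7, -164.3, 148.8]
eef_rot: [[0.973, 0.23, -0.0], [0.23, -0.973, 0.001], [-0.0, -0.001, -1.0]]
ft_force: [0.1, -0.3, -0.1]
opening: 93.9
finger_force: 0.0
```

```bash
python3 - <<'E'
from h import *
import pickle
c=bot.camera_model("wrist");im=bot.get_image("wrist")[:,:,::-1];cv2.imwrite("pics/w2.png",im)
pickle.dump(c,open("w2.pkl","wb"))
move(627,-166.5,20);print(bot.observe()["tool_pos"])
E
```

```text
shift [-0.001  0.01   0.515] turn z 0.0 | mm [ -0.4   2.6 128.8] deg 0 j6 54.3 t 7.0333
[ 626.81110222 -163.99755512  148.82295285]
```

View pics/w2.png

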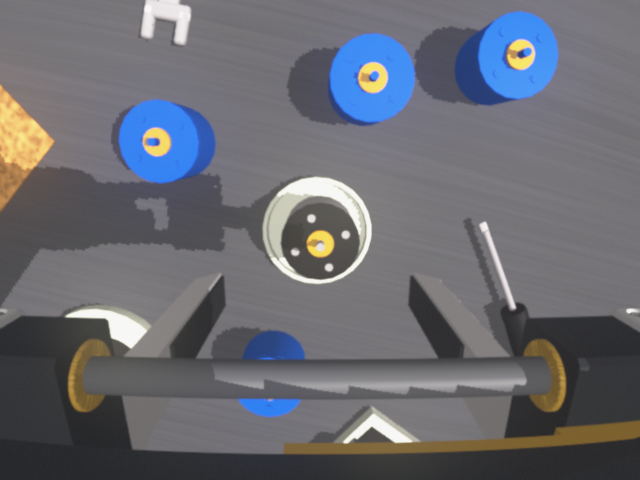

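Motor hub is at (320,243), inside the small shell circle at about (317,231). The fingers' path is clear.

```bash
python3 - <<'E'
from h import *
import pickle
c=pickle.load(open("w2.pkl","rb"));im=cv2.imread("pics/w2.png");hsv=cv2.cvtColor(im,cv2.COLOR_BGR2HSV)
m=cast("wrist",[[320,243]],55,c)[0];print(m)
w=((hsv[...,2]>140)&(hsv[...,1]<70)).astype(np.uint8);w[:170]=0;w[290:]=0;w[:,:258]=0;w[:,376:]=0
h=cv2.convexHull(cv2.findNonZero(w)).reshape(-1,2);print(circ(cast("wrist",h,12,c)))
move(*m,20,-76.8)
E
```

```text
[ 627.00754026 -167.39195596]
(array([ 625.33753646, -165.34322856]), np.float64(47.482487519609265))
shift [-0.002  0.014  0.515] turn z 0.0008 | mm [ -0.6   3.4 128.8] deg -0.1 j6 54.3 t 7.0333
```

Request:
step_arm --commands '[[[-0.002,0.012,0.08],[0,0,0]],[[-0.002,0.012,0.2],[0,0,0]],[[-0.002,0.012,0.32],[0,0,0]],[[-0.002,0.012,0.42],[0,0,0]],[[-0.002,0.012,0.5],[0,0,0]]]'

```text
time_s: 7.45
tool_pos: [625.9, -166.3, 21.5]
eef_rot: [[0.973, 0.231, -0.003], [0.231, -0.973, 0.001], [-0.002, -0.002, -1.0]]
ft_force: [-0.0, -0.6, 0.1]
opening: 93.8
finger_force: 0.0
```

Request:
step_arm --commands '[[[0,0,0.015],[0,0,0]],[[0,0,0.015],[0,0,0]],[[0,0,0.015],[0,0,0]],[[0,0,0.015],[0,0,0]]]'

```text
time_s: 7.78
tool_pos: [628.8, -168.9, 22.5]
eef_rot: [[0.973, 0.23, 0.004], [0.23, -0.973, -0.001], [0.003, 0.002, -1.0]]
ft_force: [0.7, -0.5, 0.5]
opening: 94.0
finger_force: 0.0
```

Request:
step_arm --commands '[[[0,0,0],[0,0,0]],[[0,0,0],[0,0,0]],[[0,0,0],[0,0,0]],[[0,0,0],[0,0,0]],[[0,0,0],[0,0,0]]]' --claw -1 --squeeze 35

```text
time_s: 8.2
tool_pos: [627.1, -168.9, 20.6]
eef_rot: [[0.974, 0.229, 0.0], [0.229, -0.974, -0.0], [0.0, 0.0, -1.0]]
ft_force: [0.1, 0.5, 0.9]
opening: 64.1
finger_force: 1.9
```

Request:
step_arm --commands '[[[0,0,0],[0,0,0]],[[0,0,0],[0,0,0]],[[0,0,0],[0,0,0]],[[0,0,-0.03],[0,0,0]],[[0,0,-0.06],[0,0,0]]]'

```text
time_s: 8.62
tool_pos: [625.7, -168.6, 34.1]
eef_rot: [[0.973, 0.229, -0.003], [0.229, -0.973, 0.001], [-0.003, -0.001, -1.0]]
ft_force: [-0.0, 0.8, -2.9]
opening: 59.5
finger_force: 35.0
```

```bash
python3 - <<'E'
from h import *
s=bot.observe();print(s["tool_pos"],s["opening"],s["finger_force"],s["ft_force"])
move(440.4,6.5,100)
E
```

```text
[ 625.65607536 -168.59051409   34.0728562 ] 59.50771932689895 34.998351596295834 [-0.00392394  0.76836187 -2.87371226]
shift [-0.562 -0.852 -0.261] turn z 0.0 | mm [-140.4 -212.9  -65.3] deg 0 j6 54.1 t 8.6167
```

Request:
step_arm --commands '[[[0,0,-0.12],[0,0,0]],[[-0.04,-0.06,-0.24],[0,0,0]],[[-0.1,-0.152,-0.26],[0,0,0]],[[-0.18,-0.273,-0.26],[0,0,0]],[[-0.26,-0.394,-0.26],[0,0,0]]]'

```text
time_s: 9.03
tool_pos: [541.4, -88.0, 101.8]
eef_rot: [[0.974, 0.228, 0.003], [0.228, -0.974, -0.001], [0.003, 0.002, -1.0]]
ft_force: [-0.7, 1.4, -3.1]
opening: 59.5
finger_force: 35.0
```

Request:
step_arm --commands '[[[-0.08,-0.121,0],[0,0,0]],[[-0.16,-0.242,0],[0,0,0]],[[-0.24,-0.364,0],[0,0,0]],[[-0.28,-0.424,0],[0,0,0]],[[-0.302,-0.457,0],[0,0,0]]]'

```text
time_s: 9.45
tool_pos: [438.8, 7.7, 99.9]
eef_rot: [[0.973, 0.23, -0.002], [0.23, -0.973, 0.0], [-0.002, -0.001, -1.0]]
ft_force: [0.9, 0.7, -3.1]
opening: 59.5
finger_force: 35.0
```

Request:
step_arm --commands '[[[0,0,0],[0,0,0]],[[0,0,0],[0,0,0]],[[0,0,0.08],[0,0,0]],[[0,0,0.16],[0,0,0]],[[0,0,0.24],[0,0,0]]]'

```text
time_s: 9.87
tool_pos: [444.6, 4.6, 40.5]
eef_rot: [[0.974, 0.228, 0.004], [0.228, -0.974, -0.001], [0.004, 0.002, -1.0]]
ft_force: [0.4, -0.6, -2.2]
opening: 59.6
finger_force: 35.0
```

Request:
step_arm --commands '[[[0,0,0],[0,0,0]],[[0,0,0],[0,0,0]],[[0,0,0],[0,0,0]],[[0,0,0],[0,0,0]]]'

```text
time_s: 10.2
tool_pos: [443.6, 5.4, 41.7]
eef_rot: [[0.974, 0.228, 0.003], [0.228, -0.974, -0.001], [0.003, 0.001, -1.0]]
ft_force: [-0.0, -0.9, -2.7]
opening: 59.2
finger_force: 35.0
```

```bash
python3 - <<'E'
from h import *
s=bot.observe();print(s["tool_pos"],s["opening"],s["finger_force"],s["ft_force"])
move(440.3,6.5,20.8,103.2)
E
```

```text
[443.62340427   5.4417099   41.65775308] 59.181454539946074 34.998493529856205 [-0.04540548 -0.89004894 -2.68853234]
shift [-0.012 -0.007  0.083] turn z -0.0 | mm [-3.1 -1.8 20.8] deg 0.0 j6 66.3 t 10.2
```

Request:
step_arm --commands '[[[-0.01,-0.006,0.03],[0,0,0]],[[-0.01,-0.006,0.06],[0,0,0]],[[-0.01,-0.006,0.072],[0,0,0]],[[-0.01,-0.006,0.072],[0,0,0]],[[-0.01,-0.006,0.072],[0,0,0]]]'

```text
time_s: 10.62
tool_pos: [438.3, 7.2, 21.8]
eef_rot: [[0.973, 0.229, -0.001], [0.229, -0.973, 0.0], [-0.001, -0.0, -1.0]]
ft_force: [-1.0, 0.3, -2.8]
opening: 59.7
finger_force: 35.0
```

Request:
step_arm --commands '[[[0,0,0],[0,0,0]],[[0,0,0],[0,0,0]],[[0,0,0],[0,0,0]],[[0,0,0],[0,0,0]]]'

```text
time_s: 10.95
tool_pos: [439.0, 7.0, 22.4]
eef_rot: [[0.973, 0.229, 0.001], [0.229, -0.973, -0.0], [0.001, 0.0, -1.0]]
ft_force: [-0.4, -0.4, -2.6]
opening: 59.4
finger_force: 35.0
```

```bash
python3 - <<'E'
from h import *
s=bot.observe();print(s["tool_pos"],s["ft_force"])
move(440.3,6.5,20.8,103.2)
E
```

```text
[439.02892536   7.02299536  22.4266907 ] [-0.37617141 -0.38867869 -2.57678687]
shift [0.004 0.003 0.007] turn z 0.0001 | mm [1.1 0.8 1.6] deg -0.0 j6 66.4 t 10.95
```

Lower the last bit, release, rise.

Request:
step_arm --commands '[[[0.003,0.002,0.005],[0,0,0]],[[0.003,0.002,0.008],[0,0,0]],[[0.003,0.002,0.008],[0,0,0]],[[0.003,0.002,0.008],[0,0,0]],[[0.003,0.002,0.008],[0,0,0]]]'

```text
time_s: 11.37
tool_pos: [440.0, 6.6, 20.4]
eef_rot: [[0.973, 0.229, 0.001], [0.229, -0.974, -0.0], [0.001, 0.0, -1.0]]
ft_force: [-0.1, -0.2, -1.6]
opening: 59.5
finger_force: 35.0
```

Request:
step_arm --commands '[[[0,0,0],[0,0,0]],[[0,0,0],[0,0,0]],[[0,0,0],[0,0,0]],[[0,0,0],[0,0,0]],[[0,0,0],[0,0,0]]]' --claw 1

```text
time_s: 11.78
tool_pos: [439.7, 6.7, 20.3]
eef_rot: [[0.973, 0.229, 0.0], [0.229, -0.973, -0.0], [0.0, 0.0, -1.0]]
ft_force: [-0.1, 0.5, 0.2]
opening: 89.4
finger_force: 0.0
```

Request:
step_arm --commands '[[[0,0,0],[0,0,0]],[[0,0,-0.1],[0,0,0]],[[0,0,-0.25],[0,0,0]],[[0,0,-0.4],[0,0,0]],[[0,0,-0.5],[0,0,0]]]'

```text
time_s: 12.2
tool_pos: [440.9, 6.5, 148.4]
eef_rot: [[0.973, 0.229, 0.004], [0.229, -0.973, -0.001], [0.004, 0.001, -1.0]]
ft_force: [1.3, 0.7, -0.0]
opening: 94.3
finger_force: 0.0
```

Request:
step_arm --commands '[[[0,0,0],[0,0,0]],[[0,0,0],[0,0,0]],[[0,0,0],[0,0,0]]]'

```text
time_s: 12.45
tool_pos: [438.8, 6.9, 144.3]
eef_rot: [[0.973, 0.229, -0.002], [0.229, -0.973, 0.0], [-0.001, -0.001, -1.0]]
ft_force: [-0.7, 0.5, 0.5]
opening: 93.8
finger_force: 0.0
```

```bash
python3 - <<'E'
from h import *
import pickle
c=bot.camera_model("wrist");im=bot.get_image("wrist")[:,:,::-1].copy();cv2.imwrite("pics/w3.png",im)
pickle.dump(c,open("w3.pkl","wb"));hsv=cv2.cvtColor(im,cv2.COLOR_BGR2HSV)
o=((hsv[...,0]>12)&(hsv[...,0]<30)&(hsv[...,1]>150)&(hsv[...,2]>150)).astype(np.uint8);o[:150]=0;o[320:]=0;o[:,:260]=0;o[:,380:]=0
M=cv2.moments(o,True);p=(M["m10"]/M["m00"],M["m01"]/M["m00"]);print("hub px",p,M["m00"],cast("wrist",[p],55,c))
print(bot.observe()["tool_pos"]);move(634.3,154.8,150)
E
```

```text
hub px (319.70509383378015, 241.7372654155496) 373.0 [[440.93034753   4.45524415]]
[438.17733844   6.97821702 143.60716644]
shift [ 0.899 -0.396 -0.028] turn z 0.0 | mm [224.7 -99.1  -6.9] deg 0 j6 66.3 t 12.5
```

Request:
step_arm --commands '[[[0.13,-0.057,0],[0,0,0]],[[0.28,-0.123,0],[0,0,0]],[[0.43,-0.19,0],[0,0,0]],[[0.58,-0.256,0],[0,0,0]],[[0.72,-0.317,0],[0,0,0]]]'

```text
time_s: 12.92
tool_pos: [596.5, 126.4, 142.2]
eef_rot: [[0.973, 0.229, -0.005], [0.229, -0.973, -0.0], [-0.005, -0.001, -1.0]]
ft_force: [0.8, -0.2, -0.7]
opening: 94.2
finger_force: 0.0
```

Request:
step_arm --commands '[[[0.1,-0.044,0],[0,0,0]],[[0.174,-0.077,0],[0,0,0]],[[0.174,-0.077,0],[0,0,0]],[[0.174,-0.077,0],[0,0,0]],[[0.174,-0.077,0],[0,0,0]]]'

```text
time_s: 13.33
tool_pos: [632.7, 153.1, 143.0]
eef_rot: [[0.973, 0.229, -0.004], [0.229, -0.974, -0.001], [-0.005, -0.0, -1.0]]
ft_force: [-0.3, -1.4, 0.8]
opening: 94.0
finger_force: 0.0
```

```bash
python3 - <<'E'
from h import *
import pickle
c=bot.camera_model("wrist");im=bot.get_image("wrist")[:,:,::-1].copy();cv2.imwrite("pics/w4.png",im)
pickle.dump(c,open("w4.pkl","wb"));g=cv2.cvtColor(im,cv2.COLOR_BGR2GRAY);hsv=cv2.cvtColor(im,cv2.COLOR_BGR2HSV)
print(bot.observe()["tool_pos"]);move(634.3,154.8,24.5,103.2)
E
```

```text
[632.85062589 152.87999087 143.60839811]
shift [ 0.009 -0.006  0.476] turn z -0.0001 | mm [  2.3  -1.5 119.1] deg 0.0 j6 82.8 t 13.3833
```

View pics/w4.png

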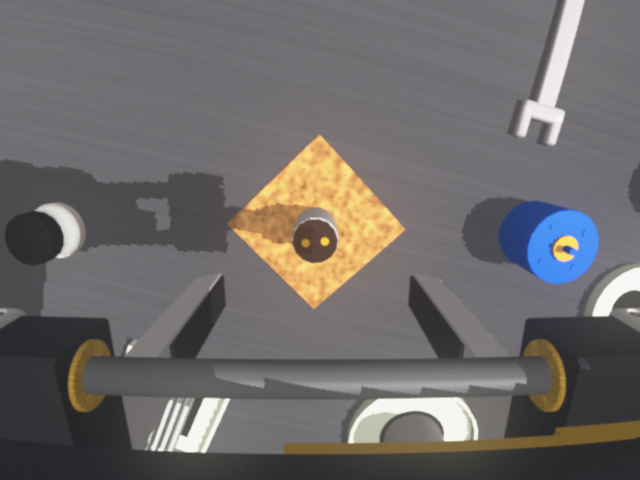

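The capacitor stands upright on the pad with its top at (315,241), where it was parked. I grasp it.

Request:
step_arm --commands '[[[0.007,-0.004,0.08],[0,0,0]],[[0.007,-0.004,0.2],[0,0,0]],[[0.007,-0.004,0.32],[0,0,0]],[[0.007,-0.004,0.42],[0,0,0]],[[0.007,-0.004,0.475],[0,0,0]]]'

```text
time_s: 13.8
tool_pos: [632.3, 153.7, 22.8]
eef_rot: [[0.974, 0.228, -0.007], [0.228, -0.974, -0.001], [-0.007, -0.001, -1.0]]
ft_force: [-1.0, -0.8, 0.2]
opening: 94.1
finger_force: 0.0
```

Request:
step_arm --commands '[[[0,0,0],[0,0,0]],[[0,0,0],[0,0,0]],[[0,0,0],[0,0,0]],[[0,0,0],[0,0,0]],[[0,0,0],[0,0,0]]]' --claw -1 --squeeze 15

```text
time_s: 14.22
tool_pos: [637.9, 155.3, 28.8]
eef_rot: [[0.973, 0.229, 0.004], [0.229, -0.973, 0.0], [0.004, 0.001, -1.0]]
ft_force: [0.6, -0.8, -0.4]
opening: 64.3
finger_force: 0.0
```

Request:
step_arm --commands '[[[0,0,0],[0,0,0]],[[0,0,0],[0,0,0]],[[0,0,0],[0,0,0]],[[0,0,0],[0,0,0]],[[0,0,0],[0,0,0]]]'

```text
time_s: 14.63
tool_pos: [636.1, 155.2, 26.5]
eef_rot: [[0.973, 0.229, 0.0], [0.229, -0.973, 0.0], [0.0, -0.0, -1.0]]
ft_force: [0.2, 0.6, 0.3]
opening: 34.7
finger_force: 15.0
```

```bash
python3 - <<'E'
from h import *
s=bot.observe();print(s["tool_pos"],s["opening"],s["finger_force"],s["ft_force"])
move(625.5,-165.3,110,103.2)
E
```

```text
[636.13029672 155.2036841   26.53175017] 34.65136323518114 15.000042915344238 [0.20307756 0.63747931 0.33630958]
shift [-0.335  1.238 -0.334] turn z 0.0001 | mm [-83.7 309.6 -83.5] deg -0.0 j6 82.9 t 14.6333
```

Request:
step_arm --commands '[[[0,0,-0.12],[0,0,0]],[[0,0,-0.26],[0,0,0]],[[-0.02,0.07,-0.34],[0,0,0]],[[-0.06,0.22,-0.34],[0,0,0]],[[-0.1,0.37,-0.34],[0,0,0]]]'

```text
time_s: 15.05
tool_pos: [634.6, 59.7, 114.1]
eef_rot: [[0.973, 0.232, 0.005], [0.232, -0.973, -0.0], [0.005, 0.001, -1.0]]
ft_force: [0.7, -1.2, -1.0]
opening: 34.7
finger_force: 15.0
```

Request:
step_arm --commands '[[[-0.04,0.15,0],[0,0,0]],[[-0.08,0.3,0],[0,0,0]],[[-0.12,0.45,0],[0,0,0]],[[-0.16,0.59,0],[0,0,0]],[[-0.19,0.7,0],[0,0,0]]]'

```text
time_s: 15.47
tool_pos: [626.0, -124.8, 111.1]
eef_rot: [[0.974, 0.227, -0.001], [0.227, -0.974, -0.001], [-0.001, 0.0, -1.0]]
ft_force: [0.9, -0.1, -1.3]
opening: 34.5
finger_force: 15.0
```

Request:
step_arm --commands '[[[-0.03,0.11,0],[0,0,0]],[[-0.045,0.168,0],[0,0,0]],[[-0.045,0.168,0.08],[0,0,0]],[[-0.045,0.168,0.2],[0,0,0]],[[-0.045,0.168,0.28],[0,0,0]]]'

```text
time_s: 15.88
tool_pos: [624.6, -165.0, 39.6]
eef_rot: [[0.974, 0.228, -0.001], [0.228, -0.974, 0.001], [-0.001, -0.001, -1.0]]
ft_force: [-1.0, -0.0, -2.1]
opening: 34.8
finger_force: 15.0
```

Request:
step_arm --commands '[[[0,0,0],[0,0,0]],[[0,0,0],[0,0,0]],[[0,0,0],[0,0,0]],[[0,0,0],[0,0,0]],[[0,0,0],[0,0,0]]]'

```text
time_s: 16.3
tool_pos: [627.1, -165.7, 43.7]
eef_rot: [[0.973, 0.229, 0.004], [0.229, -0.973, -0.001], [0.003, 0.002, -1.0]]
ft_force: [-0.2, -0.1, -1.5]
opening: 34.7
finger_force: 15.0
```

```bash
python3 - <<'E'
from h import *
s=bot.observe();print(s["tool_pos"],s["opening"],s["finger_force"],s["ft_force"])
move(626.5,-165.1,27.6,103.2)
E
```

```text
[ 627.0893747  -165.65992029   43.72775535] 34.713055602269755 14.999797940254211 [-0.20184085 -0.10322493 -1.47339955]
shift [-0.002 -0.003  0.064] turn z 0.0003 | mm [-0.5 -0.7 16.1] deg -0.0 j6 54.3 t 16.3
```

Request:
step_arm --commands '[[[0,0,0.02],[0,0,0]],[[0,0,0.04],[0,0,0]],[[0,0,0.05],[0,0,0]],[[0,0,0.05],[0,0,0]],[[0,0,0.05],[0,0,0]]]'

```text
time_s: 16.72
tool_pos: [624.9, -165.1, 28.3]
eef_rot: [[0.973, 0.229, -0.001], [0.229, -0.973, 0.0], [-0.001, -0.001, -1.0]]
ft_force: [0.3, 0.3, -0.8]
opening: 35.0
finger_force: 15.0
```

Request:
step_arm --commands '[[[0,0,0],[0,0,0]],[[0,0,0],[0,0,0]],[[0,0,0],[0,0,0]],[[0,0,0],[0,0,0]],[[0,0,0],[0,0,0]]]'

```text
time_s: 17.13
tool_pos: [625.5, -165.4, 29.1]
eef_rot: [[0.973, 0.229, 0.0], [0.229, -0.973, -0.0], [0.0, 0.0, -1.0]]
ft_force: [0.1, -1.2, -0.8]
opening: 35.1
finger_force: 15.0
```

```bash
python3 - <<'E'
from h import *
s=bot.observe();print(s["tool_pos"],s["ft_force"])
move(626.5,-165.1,27.6,103.2)
E
```

```text
[ 625.48023414 -165.36807259   29.0767705 ] [ 0.0891643  -1.17011735 -0.78131423]
shift [ 0.004 -0.     0.006] turn z 0.0001 | mm [ 1.1 -0.   1.5] deg -0.0 j6 54.3 t 17.1333
```

Request:
step_arm --commands '[[[0.003,0,0.003],[0,0,0]],[[0.003,0,0.007],[0,0,0]],[[0.003,0,0.007],[0,0,0]],[[0.003,0,0.007],[0,0,0]],[[0.003,0,0.007],[0,0,0]]]'

```text
time_s: 17.55
tool_pos: [626.4, -165.2, 27.5]
eef_rot: [[0.973, 0.229, 0.001], [0.229, -0.973, -0.0], [0.001, 0.0, -1.0]]
ft_force: [0.1, 0.1, 1.3]
opening: 34.4
finger_force: 15.0
```

Request:
step_arm --commands '[[[0,0,0],[0,0,0]],[[0,0,0],[0,0,0]],[[0,0,0],[0,0,0]],[[0,0,0],[0,0,0]],[[0,0,0],[0,0,0]]]' --claw 1

```text
time_s: 17.97
tool_pos: [626.0, -165.1, 27.0]
eef_rot: [[0.973, 0.229, -0.0], [0.229, -0.973, 0.0], [-0.0, -0.0, -1.0]]
ft_force: [-0.0, -1.2, -1.1]
opening: 64.5
finger_force: 0.0
```

Request:
step_arm --commands '[[[0,0,0],[0,0,0]],[[0,0,-0.1],[0,0,0]],[[0,0,-0.25],[0,0,0]],[[0,0,-0.4],[0,0,0]],[[0,0,-0.5],[0,0,0]]]'

```text
time_s: 18.38
tool_pos: [627.5, -165.7, 156.1]
eef_rot: [[0.973, 0.229, 0.004], [0.229, -0.973, -0.002], [0.004, 0.003, -1.0]]
ft_force: [1.6, 0.2, 0.8]
opening: 93.7
finger_force: 0.0
```

Request:
step_arm --commands '[[[0,0,0],[0,0,0]],[[0,0,0],[0,0,0]],[[0,0,0],[0,0,0]],[[0,0,0],[0,0,0]]]'

```text
time_s: 18.72
tool_pos: [624.5, -164.5, 149.7]
eef_rot: [[0.973, 0.229, -0.004], [0.229, -0.973, 0.002], [-0.004, -0.003, -1.0]]
ft_force: [-0.3, -0.9, 0.4]
opening: 93.8
finger_force: 0.0
```

```bash
python3 - <<'E'
from h import *
import pickle
c=bot.camera_model("wrist");im=bot.get_image("wrist")[:,:,::-1].copy();cv2.imwrite("pics/w5.png",im)
hsv=cv2.cvtColor(im,cv2.COLOR_BGR2HSV)
o=((hsv[...,0]>12)&(hsv[...,0]<30)&(hsv[...,1]>120)&(hsv[...,2]>120)).astype(np.uint8);o[:170]=0;o[290:]=0;o[:,:265]=0;o[:,380:]=0
M=cv2.moments(o,True);p=(M["m10"]/M["m00"],M["m01"]/M["m00"]);print("dots px",p,M["m00"],cast("wrist",[p],59,c))
w=((hsv[...,2]>140)&(hsv[...,1]<70)).astype(np.uint8);w[:170]=0;w[290:]=0;w[:,:258]=0;w[:,376:]=0
h=cv2.convexHull(cv2.findNonZero(w)).reshape(-1,2);print(circ(cast("wrist",h,12,c)))
print(bot.observe()["tool_pos"]);move(421.5,254,180,78.5)
E
```

```text
dots px (319.15315315315314, 242.61261261261262) 111.0 [[ 625.33575963 -166.64503222]]
(array([ 625.36536769, -165.29343755]), np.float64(47.5606173374215))
[ 624.44781181 -164.4830527   149.4644104 ]
shift [-0.408 -1.816 -0.115] turn z 0.1374 | mm [-101.9 -453.9  -28.9] deg -24.7 j6 54.3 t 18.7667
```

Request:
step_arm --commands '[[[-0.03,-0.12,-0.04],[0,0,0]],[[-0.064,-0.28,-0.08],[0,0,0]],[[-0.1,-0.44,-0.1],[0,0,0]],[[-0.135,-0.6,-0.1],[0,0,0]],[[-0.171,-0.76,-0.1],[0,0,0]]]'

```text
time_s: 19.18
tool_pos: [539.3, 11.4, 175.8]
eef_rot: [[0.974, 0.228, -0.002], [0.228, -0.974, 0.001], [-0.002, -0.001, -1.0]]
ft_force: [-0.0, 1.2, 0.3]
opening: 93.7
finger_force: 0.0
```

Request:
step_arm --commands '[[[-0.036,-0.16,0],[0,0,0]],[[-0.072,-0.32,0],[0,0,0]],[[-0.108,-0.48,0],[0,0,0]],[[-0.142,-0.63,0],[0,0,0]],[[-0.171,-0.76,0],[0,0,0]]]'

```text
time_s: 19.6
tool_pos: [453.3, 186.9, 175.6]
eef_rot: [[0.973, 0.229, -0.003], [0.229, -0.973, -0.0], [-0.003, -0.001, -1.0]]
ft_force: [-0.2, 0.2, 0.5]
opening: 94.1
finger_force: 0.0
```

Request:
step_arm --commands '[[[-0.03,-0.12,0],[0,0,0.03]],[[-0.05,-0.22,0],[0,0,0.06]],[[-0.064,-0.295,0],[0,0,0.09]],[[-0.064,-0.295,0],[0,0,0.12]],[[-0.064,-0.295,0],[0,0,0.12]]]'

```text
time_s: 20.02
tool_pos: [421.8, 254.0, 175.5]
eef_rot: [[0.989, -0.145, -0.003], [-0.145, -0.989, -0.001], [-0.003, 0.002, -1.0]]
ft_force: [0.1, -0.2, 0.2]
opening: 94.3
finger_force: 0.0
```

Request:
step_arm --commands '[[[0,0,0],[0,0,0]],[[0,0,0],[0,0,0]],[[0,0,0],[0,0,0]],[[0,0,0],[0,0,0]]]'

```text
time_s: 20.35
tool_pos: [423.7, 252.7, 176.9]
eef_rot: [[0.989, -0.146, -0.0], [-0.146, -0.989, -0.0], [-0.0, 0.0, -1.0]]
ft_force: [1.0, -0.0, -0.0]
opening: 93.8
finger_force: 0.0
```

```bash
python3 - <<'E'
from h import *
import pickle
c=bot.camera_model("wrist");im=bot.get_image("wrist")[:,:,::-1].copy();cv2.imwrite("pics/w6.png",im)
pickle.dump(c,open("w6.pkl","wb"))
print(bot.observe()["tool_pos"]);move(421.5,254,180,-98.5)
E
```

```text
[423.75460138 252.79721216 177.06884757]
shift [-0.01  -0.003 -0.012] turn z 0.0005 | mm [-2.4 -0.9 -2.9] deg -0.1 j6 119.2 t 20.4
```

View pics/w6.png

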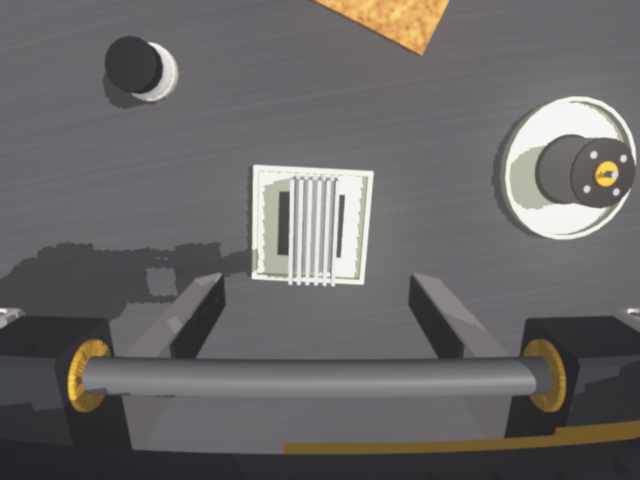

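The heat sink is at the centre: top corners about (291,178), (337,178), (334,286), (289,285). The shell's rim corners are (254,166), (373,172), (364,284), (251,277).

```bash
python3 - <<'E'
from h import *
import pickle
c=pickle.load(open("w6.pkl","rb"))
q=cast("wrist",[(291,178),(337,178),(334,286),(289,285)],49,c);print(q.mean(0),rect(q),np.degrees(np.arctan2(*(q[0]-q[3])[::-1])),np.degrees(np.arctan2(*(q[1]-q[2])[::-1])))
s=cast("wrist",[(254,166),(373,172),(364,284),(251,277)],12,c);print(s.mean(0),rect(s))
move(*q.mean(0),22,-98.5)
E
```

```text
[423.23494958 255.0679315 ] (array([423.4, 255.5]), array([92.9, 39.1]), -9.3) -10.47012334081122 -9.306887142600155
[421.71664365 257.75655728] (array([422. , 257.2]), array([110. , 107.6]), 77.8)
shift [-0.003 -0.009  0.62 ] turn z 0.0005 | mm [ -0.8  -2.2 155.1] deg -0.1 j6 119.2 t 20.4
```

Request:
step_arm --commands '[[[-0.002,-0.009,0.08],[0,0,0.006]],[[-0.002,-0.009,0.22],[0,0,0.006]],[[-0.002,-0.009,0.36],[0,0,0.006]],[[-0.002,-0.009,0.48],[0,0,0.006]],[[-0.002,-0.009,0.56],[0,0,0.006]]]'

```text
time_s: 20.82
tool_pos: [421.5, 254.5, 34.3]
eef_rot: [[0.986, -0.165, -0.004], [-0.165, -0.986, -0.001], [-0.003, 0.002, -1.0]]
ft_force: [-0.6, 0.3, -0.8]
opening: 93.8
finger_force: 0.0
```

Request:
step_arm --commands '[[[0,0,0.04],[0,0,0]],[[0,0,0.065],[0,0,0]],[[0,0,0.065],[0,0,0]],[[0,0,0.065],[0,0,0]],[[0,0,0.065],[0,0,0]]]'

```text
time_s: 21.23
tool_pos: [425.0, 256.2, 22.6]
eef_rot: [[0.986, -0.164, 0.003], [-0.164, -0.986, 0.001], [0.003, -0.002, -1.0]]
ft_force: [0.3, 0.2, -0.5]
opening: 94.2
finger_force: 0.0
```

Request:
step_arm --commands '[[[0,0,0],[0,0,0]],[[0,0,0],[0,0,0]],[[0,0,0],[0,0,0]],[[0,0,0],[0,0,0]],[[0,0,0],[0,0,0]]]' --claw -1 --squeeze 30

```text
time_s: 21.65
tool_pos: [423.5, 255.7, 21.2]
eef_rot: [[0.986, -0.164, 0.0], [-0.164, -0.986, 0.0], [0.0, -0.0, -1.0]]
ft_force: [-0.0, -0.4, 0.3]
opening: 64.0
finger_force: 0.0
```

Request:
step_arm --commands '[[[0,0,0],[0,0,0]],[[0,0,0],[0,0,0]],[[0,0,0],[0,0,0]],[[0,0,0],[0,0,0]],[[0,0,0],[0,0,0]]]'

```text
time_s: 22.07
tool_pos: [423.3, 255.7, 20.9]
eef_rot: [[0.986, -0.164, -0.0], [-0.164, -0.986, 0.0], [-0.0, -0.0, -1.0]]
ft_force: [-0.0, 0.6, -0.0]
opening: 39.7
finger_force: 29.9
```

```bash
python3 - <<'E'
from h import *
s=bot.observe();print(s["tool_pos"],s["opening"],s["finger_force"],s["ft_force"])
move(634.3,154.8,90)
E
```

```text
[423.26234101 255.66864692  20.86834964] 39.71070046902613 29.91862714290619 [-0.02684633  0.62178778 -0.01966407]
shift [ 0.899  0.259 -0.277] turn z 0.0 | mm [224.7  64.8 -69.2] deg 0 j6 120.5 t 22.0667
```

Request:
step_arm --commands '[[[0,0,-0.1],[0,0,0]],[[0,0,-0.22],[0,0,0]],[[0.06,0.017,-0.28],[0,0,0]],[[0.18,0.052,-0.28],[0,0,0]],[[0.32,0.092,-0.28],[0,0,0]]]'

```text
time_s: 22.48
tool_pos: [498.4, 220.4, 91.9]
eef_rot: [[0.987, -0.162, 0.001], [-0.162, -0.987, 0.001], [0.001, -0.001, -1.0]]
ft_force: [-0.5, 0.7, -3.3]
opening: 39.8
finger_force: 29.9
```

Request:
step_arm --commands '[[[0.14,0.04,0],[0,0,0]],[[0.28,0.08,0],[0,0,0]],[[0.42,0.122,0],[0,0,0]],[[0.52,0.15,0],[0,0,0]],[[0.579,0.167,0],[0,0,0]]]'

```text
time_s: 22.9
tool_pos: [636.7, 152.6, 89.9]
eef_rot: [[0.986, -0.166, 0.0], [-0.166, -0.986, -0.001], [0.0, 0.001, -1.0]]
ft_force: [0.2, -0.2, -2.3]
opening: 39.8
finger_force: 29.9
```

Request:
step_arm --commands '[[[0,0,0],[0,0,0]],[[0,0,0],[0,0,0]],[[0,0,0.08],[0,0,0]],[[0,0,0.16],[0,0,0]],[[0,0,0.22],[0,0,0]]]'

```text
time_s: 23.32
tool_pos: [631.6, 155.7, 34.0]
eef_rot: [[0.987, -0.163, -0.004], [-0.163, -0.987, -0.0], [-0.004, 0.001, -1.0]]
ft_force: [-0.9, -0.3, -3.0]
opening: 39.6
finger_force: 29.9
```

Request:
step_arm --commands '[[[0,0,0],[0,0,0]],[[0,0,0],[0,0,0]],[[0,0,0],[0,0,0]],[[0,0,0],[0,0,0]],[[0,0,0],[0,0,0]]]'

```text
time_s: 23.73
tool_pos: [635.5, 155.2, 37.7]
eef_rot: [[0.986, -0.164, 0.003], [-0.164, -0.986, 0.0], [0.003, -0.001, -1.0]]
ft_force: [0.6, 0.3, -2.7]
opening: 39.9
finger_force: 29.9
```

Request:
step_arm --commands '[[[0,0,0],[0,0,0]],[[0,0,0],[0,0,0]],[[0,0,0],[0,0,0]],[[0,0,0],[0,0,0]],[[0,0,0],[0,0,0]]]'

```text
time_s: 24.15
tool_pos: [634.4, 154.8, 36.0]
eef_rot: [[0.986, -0.164, -0.0], [-0.164, -0.986, 0.0], [-0.0, -0.0, -1.0]]
ft_force: [-0.7, 0.3, -3.1]
opening: 40.3
finger_force: 29.9
```

```bash
python3 - <<'E'
from h import *
s=bot.observe();print(s["tool_pos"],s["opening"],s["finger_force"],s["ft_force"])
move(634.3,154.8,20)
E
```

```text
[634.39474359 154.78570846  35.95740017] 40.32567795019349 29.919026792049408 [-0.71300832  0.33194422 -3.09752757]
shift [-0.     0.     0.064] turn z 0.0 | mm [-0.1  0.  16. ] deg 0 j6 105.6 t 24.15
```

Request:
step_arm --commands '[[[0,0,0.015],[0,0,0]],[[0,0,0.03],[0,0,0]],[[0,0,0.045],[0,0,0]],[[0,0,0.056],[0,0,0]],[[0,0,0.062],[0,0,0]]]'

```text
time_s: 24.57
tool_pos: [633.8, 154.8, 19.9]
eef_rot: [[0.986, -0.164, -0.002], [-0.164, -0.986, -0.0], [-0.002, 0.0, -1.0]]
ft_force: [-3.3, -0.4, 3.7]
opening: 39.8
finger_force: 29.9
```

Request:
step_arm --commands '[[[0,0,0],[0,0,0]],[[0,0,0],[0,0,0]],[[0,0,0],[0,0,0]],[[0,0,0.003],[0,0,0]],[[0,0,0.003],[0,0,0]]]'

```text
time_s: 24.98
tool_pos: [634.7, 154.9, 19.9]
eef_rot: [[0.986, -0.164, 0.001], [-0.164, -0.986, 0.0], [0.001, -0.0, -1.0]]
ft_force: [1.0, -0.1, -1.3]
opening: 40.0
finger_force: 29.9
```

Request:
step_arm --commands '[[[0,0,0],[0,0,0]],[[0,0,0],[0,0,0]],[[0,0,0],[0,0,0]],[[0,0,0],[0,0,0]],[[0,0,0],[0,0,0]]]' --claw 1

```text
time_s: 25.4
tool_pos: [634.7, 154.9, 20.0]
eef_rot: [[0.986, -0.164, 0.001], [-0.164, -0.986, 0.0], [0.001, -0.0, -1.0]]
ft_force: [-0.1, 0.7, 1.0]
opening: 70.1
finger_force: 0.0
```

Request:
step_arm --commands '[[[0,0,0],[0,0,0]],[[0,0,0],[0,0,0]],[[0,0,-0.15],[0,0,0]],[[0,0,-0.3],[0,0,0]],[[0,0,-0.45],[0,0,0]]]'

```text
time_s: 25.82
tool_pos: [633.3, 154.7, 132.3]
eef_rot: [[0.986, -0.164, -0.003], [-0.164, -0.986, -0.0], [-0.003, 0.001, -1.0]]
ft_force: [0.1, 0.4, -0.2]
opening: 94.0
finger_force: 0.0
```

Request:
step_arm --commands '[[[0,0,-0.1],[0,0,0]],[[0,0,-0.15],[0,0,0]],[[0,0,-0.15],[0,0,0]],[[0,0,-0.15],[0,0,0]],[[0,0,-0.15],[0,0,0]]]'

```text
time_s: 26.23
tool_pos: [632.6, 154.6, 166.8]
eef_rot: [[0.986, -0.164, -0.005], [-0.164, -0.986, -0.001], [-0.005, 0.001, -1.0]]
ft_force: [-0.7, -0.2, -0.3]
opening: 94.1
finger_force: 0.0
```

```bash
python3 - <<'E'
from h import *
s=bot.observe();print(s["tool_pos"],s["opening"],s["ft_force"])
move(381,-262,175);move(381,-262,175,-116.8)
E
```

```text
[632.60417763 154.62180927 166.75412047] 94.07852071997578 [-0.65251328 -0.20494063 -0.30076117]
shift [-0.719  1.809 -0.027] turn z 0.0 | mm [-179.8  452.3   -6.8] deg 0 j6 105.6 t 26.2333
shift [-0.719  1.809 -0.027] turn z 0.0964 | mm [-179.8  452.3   -6.8] deg -17.3 j6 105.6 t 26.2333
```

Request:
step_arm --commands '[[[-0.05,0.12,0],[0,0,0]],[[-0.11,0.275,0],[0,0,0]],[[-0.17,0.43,0],[0,0,0]],[[-0.23,0.585,0],[0,0,0]],[[-0.295,0.74,0],[0,0,0]]]'

```text
time_s: 26.65
tool_pos: [528.3, -16.1, 166.4]
eef_rot: [[0.987, -0.164, -0.006], [-0.164, -0.987, 0.001], [-0.006, 0.0, -1.0]]
ft_force: [0.2, -0.7, 0.4]
opening: 94.0
finger_force: 0.0
```

Request:
step_arm --commands '[[[-0.065,0.155,0],[0,0,0]],[[-0.125,0.31,0],[0,0,0]],[[-0.185,0.465,0],[0,0,0]],[[-0.24,0.6,0],[0,0,0]],[[-0.285,0.71,0],[0,0,0]]]'

```text
time_s: 27.07
tool_pos: [428.7, -179.4, 166.9]
eef_rot: [[0.986, -0.166, -0.005], [-0.166, -0.986, 0.003], [-0.005, -0.002, -1.0]]
ft_force: [1.1, -0.8, 1.0]
opening: 94.0
finger_force: 0.0
```

Request:
step_arm --commands '[[[-0.04,0.1,0],[0,0,0.03]],[[-0.08,0.21,0],[0,0,0.06]],[[-0.12,0.3,0],[0,0,0.096]],[[-0.145,0.359,0],[0,0,0.096]],[[-0.145,0.359,0],[0,0,0.096]]]'

```text
time_s: 27.48
tool_pos: [378.8, -262.2, 167.1]
eef_rot: [[0.891, -0.453, -0.004], [-0.453, -0.891, 0.003], [-0.005, -0.001, -1.0]]
ft_force: [0.0, -0.0, -0.1]
opening: 94.0
finger_force: 0.0
```

Request:
step_arm --commands '[[[0,0,0],[0,0,0]],[[0,0,0],[0,0,0]],[[0,0,0],[0,0,0]],[[0,0,0],[0,0,0]],[[0,0,0],[0,0,0]]]'

```text
time_s: 27.9
tool_pos: [381.9, -260.4, 169.5]
eef_rot: [[0.894, -0.448, -0.0], [-0.448, -0.894, 0.0], [-0.0, -0.0, -1.0]]
ft_force: [-0.3, 0.2, 0.1]
opening: 94.0
finger_force: 0.0
```

```bash
python3 - <<'E'
from h import *
import pickle
c=bot.camera_model("wrist");im=bot.get_image("wrist")[:,:,::-1].copy();cv2.imwrite("pics/w7.png",im)
pickle.dump(c,open("w7.pkl","wb"))
cv2.imwrite("pics/w7c.png",cv2.resize(im[140:320,210:430],None,fx=3,fy=3,interpolation=cv2.INTER_CUBIC))
print(bot.observe()["tool_pos"]);move(381,-262,175,-116.8)
E
```

```text
[ 381.89182955 -260.55002067  169.66047195]
shift [-0.001  0.007 -0.021] turn z 0.0008 | mm [-0.1  1.7 -5.3] deg -0.1 j6 71.6 t 27.95
```

View pics/w7c.png

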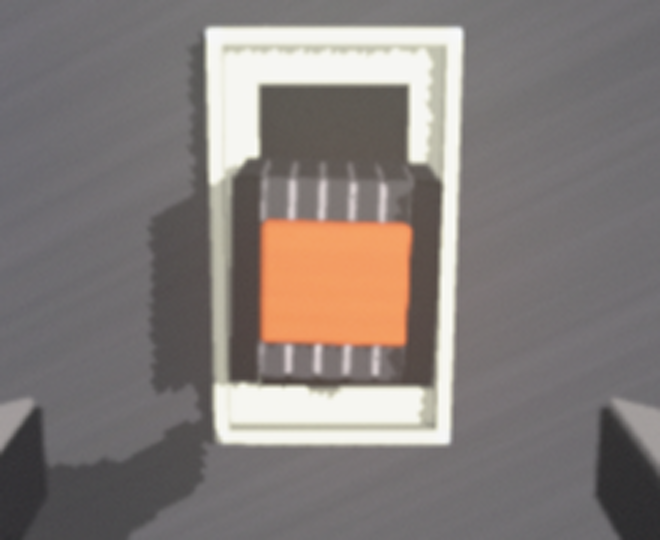

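Crop shows the orange winding of the transformer centred at (335,284), square to the gripper, with oblong rim corners (207,28), (463,28), (450,443), (216,443).

```bash
python3 - <<'E'
from h import *
import pickle
c=pickle.load(open("w7.pkl","rb"))
f=lambda p,z:cast("wrist",np.array(p)/3+[210,140],z,c)
q=f([(260,222),(412,222),(407,347),(260,347)],54);print(q.mean(0),rect(q))
s=f([(207,28),(463,28),(450,443),(216,443)],12);print(s.mean(0),rect(s))
move(*q.mean(0),20,-117)
E
```

```text
[ 380.61450345 -265.52406605] (array([ 380.6, -265.6]), array([40.7, 34.4]), 63.3)
[ 383.07299069 -267.12127767] (array([ 383.1, -267.2]), array([128.6,  74.6]), -26.8)
shift [0.004 0.02  0.599] turn z 0.0019 | mm [  1.1   5.  149.7] deg -0.3 j6 71.6 t 27.95
```

Request:
step_arm --commands '[[[0.002,0.02,0.08],[0,0,0]],[[0.002,0.02,0.22],[0,0,0]],[[0.002,0.02,0.34],[0,0,0]],[[0.002,0.02,0.46],[0,0,0]],[[0.002,0.02,0.54],[0,0,0]]]'

```text
time_s: 28.37
tool_pos: [378.7, -264.3, 32.3]
eef_rot: [[0.893, -0.449, -0.002], [-0.449, -0.893, 0.002], [-0.003, -0.001, -1.0]]
ft_force: [0.4, 0.1, -0.2]
opening: 93.8
finger_force: 0.0
```

Request:
step_arm --commands '[[[0,0,0.03],[0,0,0]],[[0,0,0.055],[0,0,0]],[[0,0,0.055],[0,0,0]],[[0,0,0.055],[0,0,0]],[[0,0,0.055],[0,0,0]]]'

```text
time_s: 28.78
tool_pos: [380.9, -267.0, 22.5]
eef_rot: [[0.893, -0.45, 0.002], [-0.45, -0.893, -0.002], [0.003, 0.001, -1.0]]
ft_force: [-0.6, 0.2, -0.6]
opening: 93.7
finger_force: 0.0
```

Request:
step_arm --commands '[[[0,0,0],[0,0,0]],[[0,0,0],[0,0,0]],[[0,0,0],[0,0,0]],[[0,0,0],[0,0,0]],[[0,0,0],[0,0,0]]]' --claw -1 --squeeze 45

```text
time_s: 29.2
tool_pos: [379.8, -266.0, 21.2]
eef_rot: [[0.893, -0.45, 0.0], [-0.45, -0.893, -0.0], [0.0, 0.0, -1.0]]
ft_force: [0.7, -0.8, 0.0]
opening: 64.0
finger_force: 0.0
```

Request:
step_arm --commands '[[[0,0,0],[0,0,0]],[[0,0,0],[0,0,0]],[[0,0,0],[0,0,0]],[[0,0,0],[0,0,0]],[[0,0,0],[0,0,0]]]'

```text
time_s: 29.62
tool_pos: [379.9, -265.1, 21.0]
eef_rot: [[0.893, -0.45, 0.0], [-0.45, -0.893, 0.002], [-0.001, -0.001, -1.0]]
ft_force: [0.6, 5.3, 4.3]
opening: 55.9
finger_force: 44.9
```

```bash
python3 - <<'E'
from h import *
s=bot.observe();print(s["tool_pos"],s["opening"],s["finger_force"],s["ft_force"])
move(421.7,258,120,-101.8)
E
```

```text
[ 379.86412818 -265.08822132   21.00928971] 55.8616146394989 44.925724267959595 [0.60787098 5.26025995 4.25026447]
shift [-0.793 -1.944 -0.393] turn z -0.0831 | mm [-198.1 -486.1  -98.2] deg 15.0 j6 71.0 t 29.6167
```

Request:
step_arm --commands '[[[0,0,-0.08],[0,0,0]],[[0,0,-0.2],[0,0,0]],[[0,0,-0.33],[0,0,0]],[[0,0,-0.4],[0,0,0]],[[-0.03,-0.08,-0.4],[0,0,0]]]'

```text
time_s: 30.03
tool_pos: [384.4, -251.1, 125.2]
eef_rot: [[0.892, -0.452, 0.006], [-0.452, -0.892, -0.012], [0.011, 0.008, -1.0]]
ft_force: [2.1, -0.0, -5.0]
opening: 55.6
finger_force: 44.9
```

Request:
step_arm --commands '[[[-0.05,-0.12,0],[0,0,0]],[[-0.1,-0.25,0],[0,0,0]],[[-0.155,-0.385,0],[0,0,0]],[[-0.21,-0.52,0],[0,0,0]],[[-0.265,-0.65,0],[0,0,0]]]'

```text
time_s: 30.45
tool_pos: [394.2, -68.5, 119.2]
eef_rot: [[0.893, -0.45, -0.003], [-0.45, -0.893, -0.001], [-0.002, 0.002, -1.0]]
ft_force: [1.6, 0.4, -6.4]
opening: 55.5
finger_force: 44.9
```

Request:
step_arm --commands '[[[-0.055,-0.13,0],[0,0,0]],[[-0.11,-0.265,0],[0,0,0]],[[-0.165,-0.4,0],[0,0,0]],[[-0.22,-0.535,0],[0,0,0]],[[-0.27,-0.66,0],[0,0,0]]]'

```text
time_s: 30.87
tool_pos: [408.3, 109.0, 119.3]
eef_rot: [[0.893, -0.449, -0.002], [-0.449, -0.893, -0.002], [-0.001, 0.003, -1.0]]
ft_force: [1.0, -0.6, -6.4]
opening: 55.9
finger_force: 44.9
```

Request:
step_arm --commands '[[[-0.05,-0.12,0],[0,0,-0.02]],[[-0.1,-0.25,0],[0,0,-0.04]],[[-0.15,-0.37,0],[0,0,-0.06]],[[-0.19,-0.47,0],[0,0,-0.08]],[[-0.215,-0.53,0],[0,0,-0.083]]]'

```text
time_s: 31.28
tool_pos: [420.7, 252.2, 119.1]
eef_rot: [[0.98, -0.2, -0.001], [-0.2, -0.98, -0.002], [-0.001, 0.002, -1.0]]
ft_force: [0.4, -0.4, -5.8]
opening: 55.5
finger_force: 44.9
```

Request:
step_arm --commands '[[[0,0,0],[0,0,0]],[[0,0,0],[0,0,0]],[[0,0,0],[0,0,0]],[[0,0,0],[0,0,0]],[[0,0,0],[0,0,0]]]'

```text
time_s: 31.7
tool_pos: [421.3, 249.3, 120.4]
eef_rot: [[0.979, -0.206, -0.001], [-0.206, -0.979, -0.001], [-0.001, 0.001, -1.0]]
ft_force: [0.6, 0.1, -6.6]
opening: 55.9
finger_force: 44.9
```

```bash
python3 - <<'E'
from h import *
s=bot.observe();print(s["tool_pos"],s["opening"],s["finger_force"],s["ft_force"])
move(421.7,258,21.4,-101.8)
E
```

```text
[421.2799642  249.25012408 120.44903079] 55.872788301539266 44.92237687110901 [ 0.59538971  0.12641851 -6.56565025]
shift [-0.005 -0.035  0.396] turn z -0.0005 | mm [-1.3 -8.8 99. ] deg 0.1 j6 122.4 t 31.7
```

Request:
step_arm --commands '[[[-0.005,-0.034,0.05],[0,0,0]],[[-0.005,-0.034,0.13],[0,0,0]],[[-0.005,-0.034,0.21],[0,0,0]],[[-0.005,-0.034,0.28],[0,0,0]],[[-0.005,-0.034,0.33],[0,0,0]]]'

```text
time_s: 32.12
tool_pos: [421.2, 257.8, 36.9]
eef_rot: [[0.979, -0.206, -0.002], [-0.206, -0.979, -0.001], [-0.002, 0.002, -1.0]]
ft_force: [-0.1, -0.2, -5.9]
opening: 56.0
finger_force: 44.9
```

Request:
step_arm --commands '[[[0,0,0],[0,0,0]],[[0,0,0],[0,0,0]],[[0,0,0],[0,0,0]],[[0,0,0],[0,0,0]],[[0,0,0],[0,0,0]]]'

```text
time_s: 32.53
tool_pos: [423.3, 259.4, 39.8]
eef_rot: [[0.979, -0.205, 0.003], [-0.205, -0.979, 0.001], [0.002, -0.002, -1.0]]
ft_force: [0.6, 1.2, -7.1]
opening: 55.7
finger_force: 44.9
```

Request:
step_arm --commands '[[[0,0,0],[0,0,0]],[[0,0,0],[0,0,0]],[[0,0,0],[0,0,0]],[[0,0,0],[0,0,0]],[[0,0,0],[0,0,0]]]'

```text
time_s: 32.95
tool_pos: [422.0, 259.1, 38.5]
eef_rot: [[0.979, -0.204, 0.0], [-0.204, -0.979, 0.0], [0.0, -0.0, -1.0]]
ft_force: [-1.0, -1.0, -7.2]
opening: 55.8
finger_force: 44.9
```

```bash
python3 - <<'E'
from h import *
s=bot.observe();print(s["tool_pos"],s["ft_force"])
move(421.7,258,21.4,-101.8)
E
```

```text
[421.9749167  259.14383108  38.49146372] [-1.04134673 -1.00753434 -7.18363886]
shift [-0.     0.005  0.068] turn z 0.0001 | mm [-0.   1.2 17.1] deg -0.0 j6 123.3 t 32.95
```

Request:
step_arm --commands '[[[0,0.004,0.015],[0,0,0]],[[0,0.004,0.03],[0,0,0]],[[0,0.004,0.045],[0,0,0]],[[0,0.004,0.056],[0,0,0]],[[0,0.004,0.064],[0,0,0]]]'

```text
time_s: 33.37
tool_pos: [421.3, 257.9, 21.7]
eef_rot: [[0.979, -0.204, -0.001], [-0.204, -0.979, -0.0], [-0.001, 0.001, -1.0]]
ft_force: [-1.0, 0.5, -5.8]
opening: 55.8
finger_force: 44.9
```

Request:
step_arm --commands '[[[0,0,0],[0,0,0]],[[0,0,0],[0,0,0]],[[0,0,0.003],[0,0,0]],[[0,0,0.005],[0,0,0]],[[0,0,0.005],[0,0,0]]]'

```text
time_s: 33.78
tool_pos: [421.9, 258.2, 21.3]
eef_rot: [[0.979, -0.204, 0.0], [-0.204, -0.979, 0.0], [0.0, -0.0, -1.0]]
ft_force: [0.4, -0.4, -6.2]
opening: 55.7
finger_force: 44.9
```

Request:
step_arm --commands '[[[0,0,0],[0,0,0]],[[0,0,0],[0,0,0]],[[0,0,0],[0,0,0]],[[0,0,0],[0,0,0]],[[0,0,0],[0,0,0]]]'

```text
time_s: 34.2
tool_pos: [421.8, 258.2, 21.2]
eef_rot: [[0.979, -0.204, 0.0], [-0.204, -0.979, 0.0], [0.0, -0.0, -1.0]]
ft_force: [-1.1, 0.3, -5.8]
opening: 56.0
finger_force: 44.9
```

Request:
step_arm --commands '[[[0,0,0],[0,0,0]],[[0,0,0],[0,0,0]],[[0,0,0],[0,0,0]],[[0,0,0],[0,0,0]],[[0,0,0],[0,0,0]]]' --claw 1

```text
time_s: 34.62
tool_pos: [422.5, 258.4, 21.8]
eef_rot: [[0.979, -0.204, 0.001], [-0.204, -0.979, 0.001], [0.001, -0.001, -1.0]]
ft_force: [1.3, -0.1, -0.5]
opening: 85.6
finger_force: 0.0
```

Request:
step_arm --commands '[[[0,0,0],[0,0,0]],[[0,0,-0.1],[0,0,0]],[[0,0,-0.25],[0,0,0]],[[0,0,-0.4],[0,0,0]],[[0,0,-0.5],[0,0,0]]]'

```text
time_s: 35.03
tool_pos: [423.1, 258.7, 149.7]
eef_rot: [[0.979, -0.204, 0.004], [-0.204, -0.979, 0.002], [0.003, -0.002, -1.0]]
ft_force: [0.3, 0.9, -0.9]
opening: 94.3
finger_force: 0.0
```

Request:
step_arm --commands '[[[0,0,-0.08],[0,0,0]],[[0,0,-0.1],[0,0,0]],[[0,0,-0.1],[0,0,0]],[[0,0,-0.1],[0,0,0]],[[0,0,-0.1],[0,0,0]]]'

```text
time_s: 35.45
tool_pos: [420.4, 257.6, 169.1]
eef_rot: [[0.979, -0.205, -0.004], [-0.205, -0.979, -0.001], [-0.003, 0.002, -1.0]]
ft_force: [-0.0, 0.0, 0.7]
opening: 94.0
finger_force: 0.0
```

```bash
python3 - <<'E'
from h import *
c=bot.camera_model("wrist");im=bot.get_image("wrist")[:,:,::-1].copy();cv2.imwrite("pics/w8.png",im)
hsv=cv2.cvtColor(im,cv2.COLOR_BGR2HSV);B=(slice(150,310),slice(230,395))
def blob(m,z):
    k=np.zeros(m.shape,np.uint8);k[B]=m[B];q=cast("wrist",cv2.convexHull(cv2.findNonZero(k)).reshape(-1,2),z,c);print(rect(q))
blob((hsv[...,0]<18)&(hsv[...,1]>150)&(hsv[...,2]>150),54);blob((hsv[...,2]>185)&(hsv[...,1]<60),12)
print(bot.observe()["tool_pos"]);move(634.5,154.8,150,-99.4)
E
```

```text
(array([419.4, 257.2]), array([38.1, 24. ]), 77.2)
(array([421.8, 258. ]), array([109. , 108.9]), -11.7)
[420.32585271 257.56864989 168.97411493]
shift [0.923 0.227 0.073] turn z -0.0133 | mm [230.7  56.8  18.3] deg 2.4 j6 123.2 t 35.5
```

Request:
step_arm --commands '[[[0.12,0.03,0],[0,0,-0.013]],[[0.27,0.068,0],[0,0,-0.013]],[[0.42,0.106,0],[0,0,-0.013]],[[0.57,0.144,0],[0,0,-0.013]],[[0.7,0.176,0],[0,0,-0.013]]]'

```text
time_s: 35.92
tool_pos: [585.0, 177.8, 169.0]
eef_rot: [[0.986, -0.165, -0.003], [-0.165, -0.986, -0.001], [-0.003, 0.001, -1.0]]
ft_force: [0.2, 0.7, -0.1]
opening: 94.0
finger_force: 0.0
```

Request:
step_arm --commands '[[[0.12,0.028,0],[0,0,0]],[[0.19,0.046,0],[0,0,0]],[[0.218,0.053,0],[0,0,0]],[[0.218,0.053,0],[0,0,0]],[[0.218,0.053,0],[0,0,0]]]'

```text
time_s: 36.33
tool_pos: [634.3, 157.5, 169.6]
eef_rot: [[0.986, -0.164, -0.003], [-0.164, -0.986, 0.0], [-0.003, 0.0, -1.0]]
ft_force: [0.5, 0.1, 0.1]
opening: 94.2
finger_force: 0.0
```

Request:
step_arm --commands '[[[0,0,0.0],[0,0,0]],[[0,0,0],[0,0,0]],[[0,0,0],[0,0,0]],[[0,0,0],[0,0,0]],[[0,0,0],[0,0,0]]]'

```text
time_s: 36.75
tool_pos: [635.4, 157.7, 171.6]
eef_rot: [[0.987, -0.164, 0.0], [-0.164, -0.987, 0.0], [0.0, -0.0, -1.0]]
ft_force: [-0.6, 0.5, 0.6]
opening: 93.9
finger_force: 0.0
```

```bash
python3 - <<'E'
from h import *
s=bot.observe();print(s["tool_pos"],s["opening"])
im=bot.get_image("wrist")[:,:,::-1].copy();cv2.imwrite("pics/w9.png",im)
move(634.5,154.8,20,-99.4)
E
```

```text
[635.36227103 157.71872187 171.5918779 ] 93.87822557213724
shift [-0.002  0.012  0.606] turn z -0.0002 | mm [ -0.6   2.9 151.5] deg 0.0 j6 105.8 t 36.8
```

View pics/w9.png

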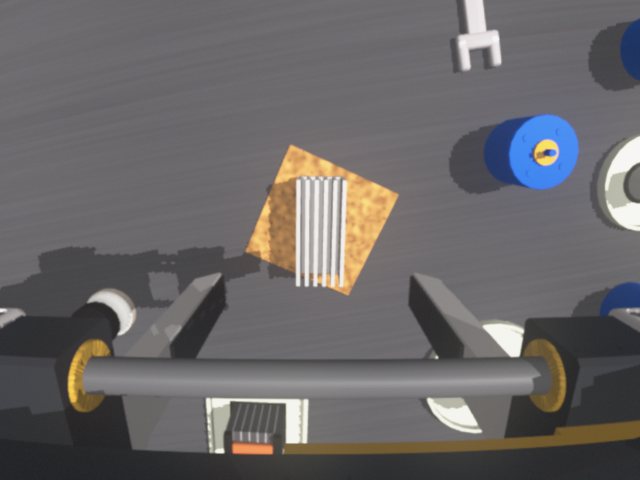

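The heat sink stands upright on the pad around (321,232), aligned with the gripper. I grasp it.

Request:
step_arm --commands '[[[-0.002,0.011,0.08],[0,0,0]],[[-0.002,0.011,0.22],[0,0,0]],[[-0.002,0.011,0.36],[0,0,0]],[[-0.002,0.011,0.48],[0,0,0]],[[-0.002,0.011,0.56],[0,0,0]]]'

```text
time_s: 37.22
tool_pos: [632.3, 154.4, 27.6]
eef_rot: [[0.986, -0.164, -0.005], [-0.164, -0.986, -0.001], [-0.005, 0.001, -1.0]]
ft_force: [-1.0, -0.7, -1.1]
opening: 93.7
finger_force: 0.0
```

Request:
step_arm --commands '[[[0,0,0.03],[0,0,0]],[[0,0,0.045],[0,0,0]],[[0,0,0.045],[0,0,0]],[[0,0,0.045],[0,0,0]],[[0,0,0.045],[0,0,0]]]'

```text
time_s: 37.63
tool_pos: [636.7, 154.9, 22.3]
eef_rot: [[0.986, -0.164, 0.004], [-0.164, -0.986, 0.0], [0.004, -0.001, -1.0]]
ft_force: [-0.5, 0.4, 0.7]
opening: 94.0
finger_force: 0.0
```

Request:
step_arm --commands '[[[0,0,0],[0,0,0]],[[0,0,0],[0,0,0]],[[0,0,0],[0,0,0]],[[0,0,0],[0,0,0]],[[0,0,0],[0,0,0]]]' --claw -1 --squeeze 30

```text
time_s: 38.05
tool_pos: [634.8, 154.6, 20.2]
eef_rot: [[0.986, -0.164, 0.0], [-0.164, -0.986, 0.0], [0.0, -0.0, -1.0]]
ft_force: [0.8, -0.9, 0.4]
opening: 64.2
finger_force: 0.0
```

Request:
step_arm --commands '[[[0,0,0],[0,0,0]],[[0,0,0],[0,0,0]],[[0,0,0],[0,0,0]],[[0,0,0],[0,0,0]],[[0,0,0],[0,0,0]]]'

```text
time_s: 38.47
tool_pos: [634.7, 154.7, 19.9]
eef_rot: [[0.986, -0.164, -0.0], [-0.164, -0.986, 0.0], [-0.0, 0.0, -1.0]]
ft_force: [0.1, -0.4, 0.1]
opening: 39.7
finger_force: 29.9
```

```bash
python3 - <<'E'
from h import *
s=bot.observe();print(s["tool_pos"],s["opening"],s["finger_force"],s["ft_force"])
move(383.6,-266.5,120,-116.8)
E
```

```text
[634.7108351  154.65329481  19.85099989] 39.705767706875086 29.92997646331787 [ 0.12492806 -0.41481216  0.05631151]
shift [-0.714  1.827 -0.4  ] turn z 0.0964 | mm [-178.5  456.7 -100.1] deg -17.3 j6 105.6 t 38.4667
```

Request:
step_arm --commands '[[[0,0,-0.08],[0,0,0]],[[0,0,-0.2],[0,0,0]],[[0,0,-0.33],[0,0,0]],[[0,0,-0.4],[0,0,0]],[[-0.03,0.077,-0.4],[0,0,0]]]'

```text
time_s: 38.88
tool_pos: [629.4, 139.7, 126.0]
eef_rot: [[0.987, -0.162, 0.013], [-0.162, -0.987, 0.003], [0.012, -0.005, -1.0]]
ft_force: [1.1, 0.3, -1.7]
opening: 40.1
finger_force: 29.9
```

Request:
step_arm --commands '[[[-0.047,0.12,0],[0,0,0]],[[-0.1,0.25,0],[0,0,0]],[[-0.15,0.384,0],[0,0,0]],[[-0.2,0.512,0],[0,0,0]],[[-0.25,0.64,0],[0,0,0]]]'

```text
time_s: 39.3
tool_pos: [534.4, -11.7, 119.2]
eef_rot: [[0.986, -0.164, -0.002], [-0.164, -0.986, 0.0], [-0.002, 0.0, -1.0]]
ft_force: [0.5, 0.3, -2.6]
opening: 39.8
finger_force: 29.9
```

Request:
step_arm --commands '[[[-0.05,0.13,0],[0,0,0]],[[-0.1,0.256,0],[0,0,0]],[[-0.15,0.384,0],[0,0,0]],[[-0.2,0.512,0],[0,0,0]],[[-0.25,0.64,0],[0,0,0]]]'

```text
time_s: 39.72
tool_pos: [446.6, -159.0, 119.4]
eef_rot: [[0.986, -0.164, -0.001], [-0.164, -0.986, 0.001], [-0.001, -0.0, -1.0]]
ft_force: [0.1, -0.5, -2.8]
opening: 39.9
finger_force: 29.9
```

Request:
step_arm --commands '[[[-0.05,0.12,0],[0,0,0.025]],[[-0.1,0.25,0],[0,0,0.05]],[[-0.14,0.36,0],[0,0,0.075]],[[-0.17,0.43,0],[0,0,0.096]],[[-0.184,0.47,0],[0,0,0.096]]]'

```text
time_s: 40.13
tool_pos: [381.9, -268.1, 119.5]
eef_rot: [[0.891, -0.453, -0.001], [-0.453, -0.891, 0.0], [-0.001, 0.0, -1.0]]
ft_force: [-0.0, 0.5, -2.3]
opening: 39.6
finger_force: 29.9
```

Request:
step_arm --commands '[[[0,0,0],[0,0,0]],[[0,0,0],[0,0,0]],[[0,0,0],[0,0,0]],[[0,0,0],[0,0,0]],[[0,0,0],[0,0,0]]]'

```text
time_s: 40.55
tool_pos: [384.1, -265.5, 119.8]
eef_rot: [[0.894, -0.448, -0.0], [-0.448, -0.894, 0.0], [-0.0, -0.0, -1.0]]
ft_force: [0.3, -1.4, -2.4]
opening: 39.7
finger_force: 29.9
```

```bash
python3 - <<'E'
from h import *
s=bot.observe();print(s["tool_pos"],s["opening"],s["finger_force"],s["ft_force"])
move(383.6,-266.5,21.1,-116.8)
E
```

```text
[ 384.14784092 -265.48619222  119.81675354] 39.745061551914155 29.93089735507965 [ 0.30028899 -1.38795974 -2.35353772]
shift [-0.     0.005  0.395] turn z 0.0011 | mm [-0.   1.2 98.7] deg -0.2 j6 71.3 t 40.55
```

Request:
step_arm --commands '[[[0,0.003,0.05],[0,0,0]],[[0,0.003,0.13],[0,0,0]],[[0,0.003,0.21],[0,0,0]],[[0,0.003,0.28],[0,0,0]],[[0,0.003,0.33],[0,0,0]]]'

```text
time_s: 40.97
tool_pos: [383.0, -265.7, 35.9]
eef_rot: [[0.894, -0.448, -0.001], [-0.448, -0.894, 0.002], [-0.002, -0.001, -1.0]]
ft_force: [-0.0, 0.6, -3.2]
opening: 40.1
finger_force: 29.9
```

Request:
step_arm --commands '[[[0,0,0],[0,0,0]],[[0,0,0],[0,0,0]],[[0,0,0],[0,0,0]],[[0,0,0],[0,0,0]],[[0,0,0],[0,0,0]]]'

```text
time_s: 41.38
tool_pos: [384.2, -268.0, 38.6]
eef_rot: [[0.893, -0.45, 0.002], [-0.45, -0.893, -0.002], [0.002, 0.001, -1.0]]
ft_force: [0.4, 1.2, -2.7]
opening: 39.9
finger_force: 29.9
```

Request:
step_arm --commands '[[[0,0,0],[0,0,0]],[[0,0,0],[0,0,0]],[[0,0,0],[0,0,0]],[[0,0,0],[0,0,0]],[[0,0,0],[0,0,0]]]'

```text
time_s: 41.8
tool_pos: [383.3, -267.3, 37.5]
eef_rot: [[0.893, -0.45, 0.0], [-0.45, -0.893, -0.0], [0.0, 0.0, -1.0]]
ft_force: [-0.3, 0.2, -2.4]
opening: 39.9
finger_force: 29.9
```

```bash
python3 - <<'E'
from h import *
s=bot.observe();print(s["tool_pos"],s["ft_force"])
move(383.6,-266.5,21.1,-116.8)
E
```

```text
[ 383.26245804 -267.29915599   37.50209164] [-0.29496457  0.20382586 -2.38482717]
shift [-0.    -0.003  0.066] turn z 0.0003 | mm [-0.1 -0.9 16.4] deg -0.1 j6 71.2 t 41.8
```

Request:
step_arm --commands '[[[0,-0.002,0.015],[0,0,0]],[[0,-0.002,0.03],[0,0,0]],[[0,-0.002,0.045],[0,0,0]],[[0,-0.002,0.056],[0,0,0]],[[0,-0.002,0.062],[0,0,0]]]'

```text
time_s: 42.22
tool_pos: [383.1, -266.4, 21.1]
eef_rot: [[0.893, -0.45, -0.001], [-0.45, -0.893, 0.001], [-0.001, -0.0, -1.0]]
ft_force: [-0.0, 0.0, -2.1]
opening: 39.4
finger_force: 29.9
```

Request:
step_arm --commands '[[[0,0,0],[0,0,0]],[[0,0,0],[0,0,0]],[[0,0,0.003],[0,0,0]],[[0,0,0.005],[0,0,0]],[[0,0,0.005],[0,0,0]]]'

```text
time_s: 42.63
tool_pos: [383.7, -267.0, 20.8]
eef_rot: [[0.893, -0.45, 0.0], [-0.45, -0.893, -0.0], [0.0, 0.0, -1.0]]
ft_force: [0.3, -0.2, -2.5]
opening: 39.9
finger_force: 29.9
```

Request:
step_arm --commands '[[[0,0,0],[0,0,0]],[[0,0,0],[0,0,0]],[[0,0,0],[0,0,0]],[[0,0,0],[0,0,0]],[[0,0,0],[0,0,0]]]'

```text
time_s: 43.05
tool_pos: [383.6, -266.9, 20.8]
eef_rot: [[0.893, -0.45, 0.0], [-0.45, -0.893, -0.0], [0.0, 0.0, -1.0]]
ft_force: [-0.3, 0.8, -2.0]
opening: 40.1
finger_force: 29.9
```

Request:
step_arm --commands '[[[0,0,0],[0,0,0]],[[0,0,0],[0,0,0]],[[0,0,0],[0,0,0]],[[0,0,0],[0,0,0]],[[0,0,0],[0,0,0]]]' --claw 1

```text
time_s: 43.47
tool_pos: [383.7, -267.0, 20.9]
eef_rot: [[0.893, -0.45, 0.0], [-0.45, -0.893, -0.0], [0.0, 0.0, -1.0]]
ft_force: [-0.0, 0.2, -0.3]
opening: 69.7
finger_force: 0.0
```

Request:
step_arm --commands '[[[0,0,0],[0,0,0]],[[0,0,0],[0,0,0]],[[0,0,-0.1],[0,0,0]],[[0,0,-0.25],[0,0,0]],[[0,0,-0.4],[0,0,0]]]'

```text
time_s: 43.88
tool_pos: [382.3, -265.6, 120.5]
eef_rot: [[0.893, -0.45, -0.003], [-0.45, -0.893, 0.003], [-0.004, -0.001, -1.0]]
ft_force: [0.4, -0.2, -0.4]
opening: 93.8
finger_force: 0.0
```

Request:
step_arm --commands '[[[0,0,-0.15],[0,0,0]],[[0,0,-0.3],[0,0,0]],[[0,0.1,-0.3],[0,0,0]],[[0,0.25,-0.3],[0,0,0]],[[0,0.4,-0.3],[0,0,0]]]'

```text
time_s: 44.3
tool_pos: [338.8, -357.0, 197.2]
eef_rot: [[0.894, -0.447, 0.002], [-0.447, -0.894, -0.003], [0.003, 0.002, -1.0]]
ft_force: [0.7, -0.3, -0.7]
opening: 93.7
finger_force: 0.0
```

Request:
step_arm --commands '[[[0,0.16,0],[0,0,0]],[[0,0.32,0],[0,0,0]],[[0,0.48,0],[0,0,0]],[[0,0.48,0],[0,0,0]],[[0,0.48,0],[0,0,0]]]'

```text
time_s: 44.72
tool_pos: [283.3, -464.6, 195.3]
eef_rot: [[0.891, -0.453, -0.0], [-0.453, -0.891, 0.001], [-0.0, -0.001, -1.0]]
ft_force: [0.6, 0.5, 0.3]
opening: 94.2
finger_force: 0.0
```

```bash
python3 - <<'E'
from h import *
print(bot.observe()["tool_pos"])
im=bot.get_image("top")[:,:,::-1].copy();cv2.imwrite("pics/top1.png",im)
cv2.imwrite("pics/top1c.png",cv2.resize(im[170:400,130:560],None,fx=1.85,fy=1.85,interpolation=cv2.INTER_CUBIC))
E
```

```text
[ 283.27573409 -464.64755131  195.30753993]
```

View pics/top1c.png

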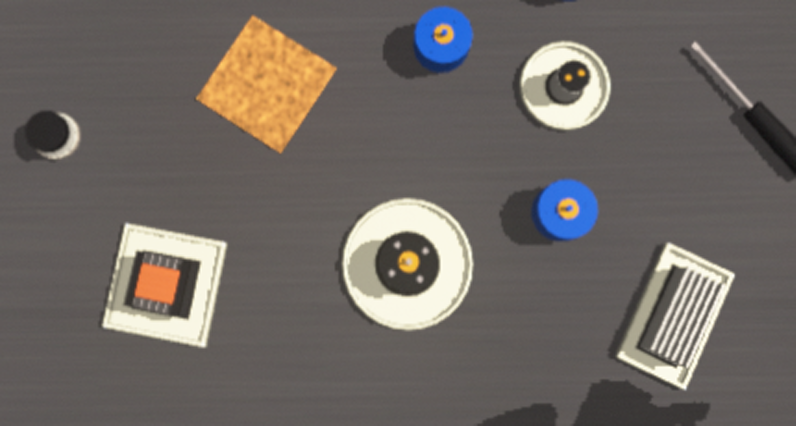

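All four parts stand upright in their own shells: transformer (158,283), motor (408,262), capacitor (574,76), heat sink (682,316). The jar has not moved. I check the positions numerically, then hand in.

```bash
python3 - <<'E'
from h import *
ref={"trafo":(158,283,54,421.7,258),"motor":(408,262,56,440.3,6.5),"cap":(574,76,59,625.4,-165.3),"sink":(683,316,49,383.8,-266.3)}
ok=True
for n,(u,v,z,x,y) in ref.items():
    e=cast("top",[[130+u/1.85,170+v/1.85]],z)[0]-[x,y];print(n,e.round(1));ok&=np.hypot(*e)<8
if ok: print(bot.close_job())
E
```

```text
trafo [ 0.4 -1.5]
motor [-0.6  0.8]
cap [-1.1  0.6]
sink [-0.5  3.7]
the job is handed in; nothing more can be done
None
```

The job is handed in: all four parts stand upright in their own shells, each within about 4 mm of the shell's centre by the top camera, and the jar was left untouched; the verdict was not shown.

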